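# Fetch the fittings dish from behind the sample vials

## Task

The dish of nuts and ferrules stands at the back of the white caddy, behind three sample vials. Set all three vials aside on the grey mat, standing upright, then fetch the dish and stand it in the middle of the round blue disc, and only then put each vial back on the outlined caddy seat it came from. Keep the vials upright and the dish level all the time, and do not disturb the timer and the beaker.

Things in the scene. Friction and masses are not known exactly. Their poses are not given: they have to be found in the camera images.
- vial_green: Loose clear glass sample vial with a green screw cap, 27 mm across, 98 mm tall; grasp it from above, 60 to 75 mm above its foot. For contact it is a 28 mm square post, 90 mm tall, sides along its own x and y. Origin at the centre of its foot, z up. Starts on one of the caddy's seats, turned like the caddy.
- vial_black: Loose sample vial of brown glass with a black screw cap, same size and origin as the green-capped one. Starts on one of the three caddy seats.
- vial_white: Loose sample vial of brown glass with a white screw cap, same size and origin as the green-capped one. Starts on one of the three caddy seats.
- dish: Loose round shallow clear dish, 57 mm across, 13 mm tall, brass and white nuts and ferrules fixed inside. Origin at the centre of its underside, z up. Starts in the bay at the back of the caddy, where side blocks leave no room for fingers: grasp it across its diameter along the caddy's x, one finger before and one behind it.
- caddy: Fixed white tray 158 (x) by 148 mm (y), origin at its underside's centre, front at -x. Floor surface at z = 4 mm, rim top 15 mm. Three vial seats, blue 36 mm square outlines, at x = -44, y = -42, 0, 42 mm. Behind, black-floored dish bay, about x = 8, y = 0, between two grey blocks (x -19 to 77, |y| 35 to 71, top z = 26 mm); free floor behind the dish to x = 75 mm.
- mat: Fixed flat rectangular light grey mat with a black edge, 80 mm (its x) by 180 mm (its y), 3 mm thick, origin at the centre of its underside. The side area for the three vials. Behind it an instrument fills the table (world y -0.33 to 0.22): 60 mm high from world x = 0.49, 140 mm from x = 0.51, 180 mm from x = 0.53 m.
- disc: Fixed flat round blue disc, 90 mm across and 3 mm thick, with a thin white ring 65 mm across; origin at the centre of its underside. The place for the dish. The same instrument stands behind it.
- timer: Grey digital timer, 62 x 62 x 18 mm, loose, lying flat near the front edge between caddy and the mat or disc; origin at the centre of its underside. Bystander.
- beaker: Empty glass beaker, 55 mm across, 70 mm tall, loose, standing on the worktop behind the caddy; origin at the centre of its underside. Bystander.
There are look-alikes about, which are no part of the job. What is shaped like the vial_white but orange is not meant.

How it is judged:
By the outcome, as a careful person would: the job done as asked, in the order asked, and still so for the second after the job is handed in, with the robot touching nothing.
It also fails if it takes over 141 s, if anything falls off the work surface, if the arm or the gripper's body presses on something with over 40 N, if the wrist force passes 120 N, or if a joint passes its speed limit or range.

## Robot

A 6-joint arm with a two-finger parallel gripper is mounted at the origin on a cart in front of the work surface, level with it; the furniture and walls round the work are solid. World frame = base frame: x ahead of the robot, y to its left, z up, the work surface at z = 0. Lengths are in m, angles in rad, forces in N, time in s.
With the tool pointing down it reaches from about 0.3 to 1 m from the base axis. Payload 5.1 kg.
Tool frame: the origin (TCP) lies between the finger pads; the fingertips stand arm.nose_length ahead of it and the grasp point (between the pads) lies 3 mm ahead of it (arm.nose_length is the distance from the TCP to the fingertips, in m); z points along the fingers, y is the direction in which the jaws open and shut (so a half turn about z gives the same grasp; the last joint's range is limited). The gripper opens to 95 mm and grips with 3 to 60 N. Pads are 20 mm wide; open, the fingers measure 119 mm over their backs; the gripper's body (75 mm by 180 mm) begins 59 mm behind the grasp point.
Start: joints at [-1.34, 0.124, 1.65, -0, 1.367, -0.083], TCP at [0.201, -0.618, 0.237] pointing down, gripper open.
Joint ranges: [-2.61, 2.61], [-1.02, 2.33], [0.03, 2.71], [-1.35, 4.49], [0.32, 2.68], [-2.91, 2.91]. Speed limits (rad/s): [2.57, 2.57, 3.14, 3.14, 3.14, 3.14].

## Interface

Orientations are given as a 3x3 rotation matrix whose columns are the frame's x, y, z axes.
In Python, from rig import arm gives the robot as it stands. The module is installed in compiled form; this text tells all that it offers.
- The arm moves only by the tool move_arm, never from a script. Its argument "steps" is a list of rows, each a list of 2 entries, a list of its own where there are three numbers: the shift along the tool's x, y, z in units of 25 mm (1.0 is 25 mm), then the turn about the tool's z in rad. In form: [[[dx, dy, dz], yaw], ...]. A call has 1 to 12 rows; each row shifts and turns the commanded pose from where the row before left it, along the tool's axes as they then stand; what a row does not reach is not made up. A row lasts 1/10 s, in which the tool goes at most 50 mm and 8.59 degrees, less where a joint would pass 70% of its speed; a pose out of reach is approached as far as the arm can. A call is refused whole if a number of a shift passes 1 or a number of a turn 0.15, either way. A call with a gripper value outside its range is refused whole. "fingers" is the opening, from 0 (shut) to 1 (fully open), set as the call begins (left out, the last holds). The fingers move at their own pace and stop on an object; the grip force is fixed at half the most. Time passes only in rows, so rows that do not move let the fingers close. It gives the time, the measured TCP pose, the force and the opening at its end, in the units of the state.
- arm.sense(): the state, without advancing time (a new reading comes with each control period).
- arm.get_image(name): name is "scene" or "side" or "wrist"; returns the picture (480x640x3 uint8, red, green, blue); there is no depth.
- arm.camera_params(name): a dict with "intrinsics" (3x3 intrinsics, pixels), "extrinsics" (4x4, takes a point from world to camera coordinates). Camera axes: x right, y up, looking along -z (the intrinsics and any distortion apply to the point x, -y, -z); pixel columns grow to the right and rows downward; lengths in m; the calibration is good to about 2 mm. The wrist camera is an equidistant fisheye: a pixel r from the principal point sees the ray r / f radians off the axis. A picture is of the moment at which its call begins: read the wrist's pose just before it. camera_params takes no time and is no camera call; for the wrist camera it gives the pose at the moment of the call.
- arm.job_done(): hands the job in, once; it reports no verdict.
The state is a dict: "time_s": time; "qpos": joint angles; "joint_velocities": joint speeds; "joint_efforts": joint torques, N m; "tcp_pos": TCP position; "tool_rot": TCP orientation; "wrist_force": force on the tool from outside, world axes, zero at the start; "wrist_torque": the same for the moment, N m; "finger_gap": finger opening in m.
Only numpy, scipy, OpenCV 4.12 (cv2) and the standard library are available. Lean on these libraries where they do the work, as an engineer would, in place of code of your own. Each camera call takes 0.05 s, during which the arm holds its last target.

## Working session

There is one attempt and no reset: what is moved stays moved. The work goes in short steps, Python scripts to look and compute and a tool call to move; the robot and the scene stay as the last step left them, time stands still between calls to the robot, and variables do not carry over. Pictures are saved under pics/ and viewed, and the job is handed in when it is done.

Besides the shell and the picture viewer there is one more tool, called after ">>>" in YAML: its name, and indented under it one key for each argument. move_arm: Moves the arm, as the interface text tells. Its arguments: {"type":"object","properties":{"steps":{"type":"array","items":{"type":"array"}},"fingers":{"type":"number"}},"required":["steps"]}

```bash
mkdir -p pics; cat > h.py <<'E'
import numpy as np, cv2
from rig import arm
def snap(n,f):
    p=arm.camera_params(n); im=arm.get_image(n)
    cv2.imwrite('pics/'+f+'.png',cv2.cvtColor(im,cv2.COLOR_RGB2BGR)); np.savez('pics/'+f+'.npz',K=p['intrinsics'],E=p['extrinsics'],im=im)
    return im,p
def ray(p,u,v,fish=False):
    K=np.array(p['intrinsics'] if isinstance(p,dict) else p[0]);E=np.array(p['extrinsics'] if isinstance(p,dict) else p[1])
    a=(u-K[0,2])/K[0,0];b=(v-K[1,2])/K[1,1]
    if fish:
        r=np.hypot(a,b);s=np.sin(r)/r if r>1e-9 else 1;d=np.array([a*s,b*s,np.cos(r)])
    else: d=np.array([a,b,1.])
    d=np.array([d[0],-d[1],-d[2]]);R=E[:3,:3];o=-R.T@E[:3,3];d=R.T@d
    return o,d/np.linalg.norm(d)
def onz(p,u,v,z,fish=False):
    o,d=ray(p,u,v,fish);return o+d*(z-o[2])/d[2]
def proj(p,X,fish=False):
    K=np.array(p['intrinsics']);E=np.array(p['extrinsics'])
    c=E[:3,:3]@np.array(X)+E[:3,3];c=np.array([c[0],-c[1],-c[2]])
    if fish:
        r=np.hypot(c[0],c[1]);t=np.arctan2(r,c[2]);q=c[:2]/r*t if r>1e-12 else c[:2]*0
    else:q=c[:2]/c[2]
    return np.array([K[0,0]*q[0]+K[0,2],K[1,1]*q[1]+K[1,2]])
E
python3 - <<'E'
from h import *
np.set_printoptions(precision=4,suppress=True)
s=arm.sense();print(s);print(arm.nose_length)
for n in ['scene','side','wrist']:
    im,p=snap(n,n+'0');print(n,p)
E
```

```text
{'time_s': 0.0, 'qpos': array([-1.3396,  0.1245,  1.6517,  0.    ,  1.3675, -0.0826]), 'joint_velocities': array([-0.0001,  0.0007, -0.0011,  0.0008, -0.0005,  0.0001]), 'joint_efforts': array([ -0.0012, -41.7601, -35.9932,   0.0774,   0.0491,  -0.0002]), 'tcp_pos': array([ 0.2005, -0.6177,  0.2354]), 'tool_rot': array([[ 0.9512,  0.3087, -0.0004],
       [ 0.3087, -0.9512,  0.002 ],
       [ 0.0002, -0.002 , -1.    ]]), 'wrist_force': array([-0.659 , -0.1471, -0.0619]), 'wrist_torque': array([0.0499, 0.0349, 0.0405]), 'finger_gap': 0.09509917655261903}
0.022
scene {'intrinsics': array([[478.4407,   0.    , 319.4765],
       [  0.    , 478.4407, 233.3784],
       [  0.    ,   0.    ,   1.    ]]), 'extrinsics': array([[-0.5917, -0.8058, -0.0219,  0.4188],
       [ 0.5289, -0.4086,  0.7439, -0.246 ],
       [-0.6084,  0.4286,  0.668 , -0.9626],
       [ 0.    ,  0.    ,  0.    ,  1.    ]])}
side {'intrinsics': array([[508.2832,   0.    , 325.55  ],
       [  0.    , 508.2832, 246.4385],
       [  0.    ,   0.    ,   1.    ]]), 'extrinsics': array([[-0.9991, -0.0388,  0.0139,  0.5336],
       [ 0.0349, -0.6147,  0.788 ,  0.0032],
       [-0.022 ,  0.7878,  0.6155, -1.319 ],
       [ 0.    ,  0.    ,  0.    ,  1.    ]])}
wrist {'intrinsics': array([[371.6483,   0.    , 322.4692],
       [  0.    , 371.6483, 234.1021],
       [  0.    ,   0.    ,   1.    ]]), 'extrinsics': array([[ 0.3087, -0.9511, -0.0027, -0.6487],
       [ 0.9115,  0.2966, -0.285 ,  0.0328],
       [ 0.2719,  0.0856,  0.9585, -0.3923],
       [ 0.    ,  0.    ,  0.    ,  1.    ]])}
```

View pics/scene0.png

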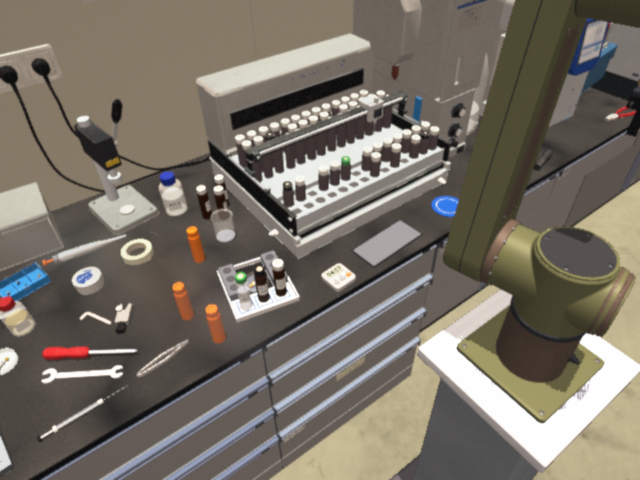

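View pics/side0.png

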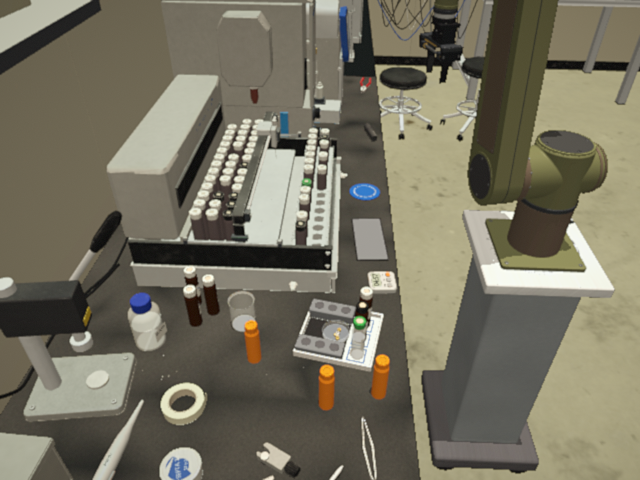

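View pics/wrist0.png

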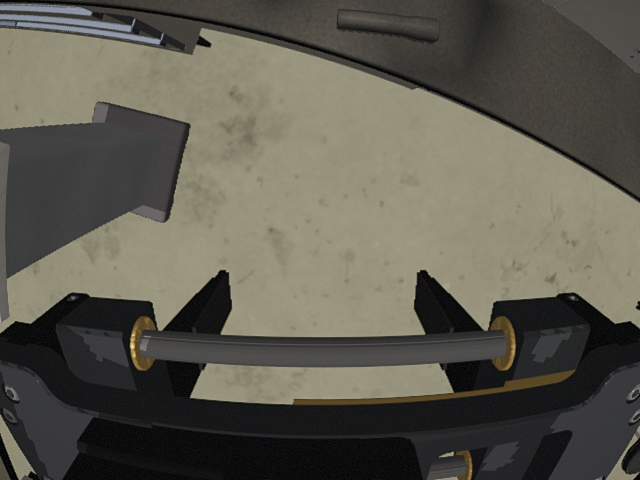

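The scene view shows the caddy near (258,283), with the green, black and white vials at (242,285), (262,283) and (280,277). The timer is at (338,275), the mat at (388,243), the disc at (447,206) and the beaker at (223,225). The orange vials are look-alikes. The wrist camera sees only the floor. I'll zoom in next.

```bash
python3 - <<'E'
from h import *
a=cv2.imread('pics/scene0.png')[240:330,205:305];cv2.imwrite('pics/s0z.png',cv2.resize(a,None,fx=6.5,fy=6.5,interpolation=cv2.INTER_CUBIC))
a=cv2.imread('pics/side0.png')[280:375,285:395];cv2.imwrite('pics/d0z.png',cv2.resize(a,None,fx=6,fy=6,interpolation=cv2.INTER_CUBIC))
for n in ['scene0','side0']:
    f=np.load(f'pics/{n}.npz');p=(f['K'],f['E']);print(n,ray(p,320,240)[0])
    pts={'scene0':dict(mat=(388,243,.003),disc=(447,206,.003),timer=(338,275,.018),cad=(258,283,.004),beak=(223,232,0)),'side0':dict(mat=(370,240,.003),disc=(364,191,.003),timer=(381,282,.018),cad=(340,333,.004))}[n]
    for k,(u,v,z) in pts.items():print(k,onz(p,u,v,z).round(3))
E
```

```text
scene0 [-0.20768175  0.64952872  0.83514778]
mat [ 0.415 -0.     0.003]
disc [ 0.426 -0.229  0.003]
timer [0.393 0.177 0.018]
cad [0.497 0.333 0.004]
beak [0.713 0.312 0.   ]
side0 [0.50399144 1.06184922 0.80190546]
mat [0.418 0.006 0.003]
disc [ 0.429 -0.235  0.003]
timer [0.399 0.184 0.018]
cad [0.491 0.333 0.004]
```

View pics/s0z.png

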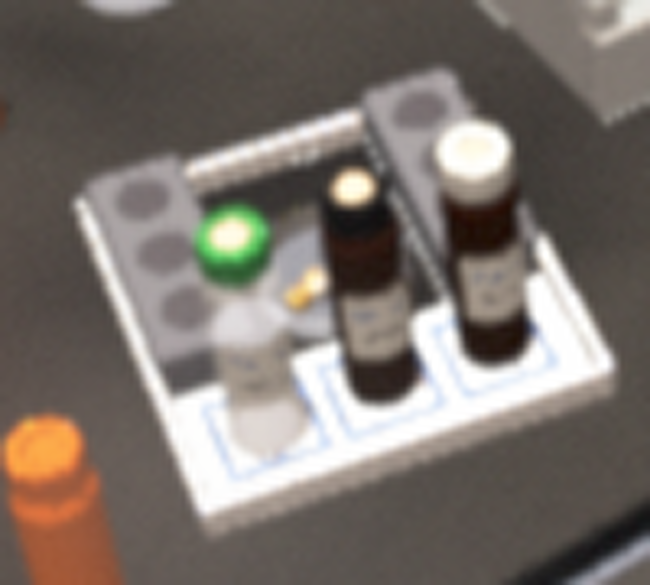

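View pics/d0z.png

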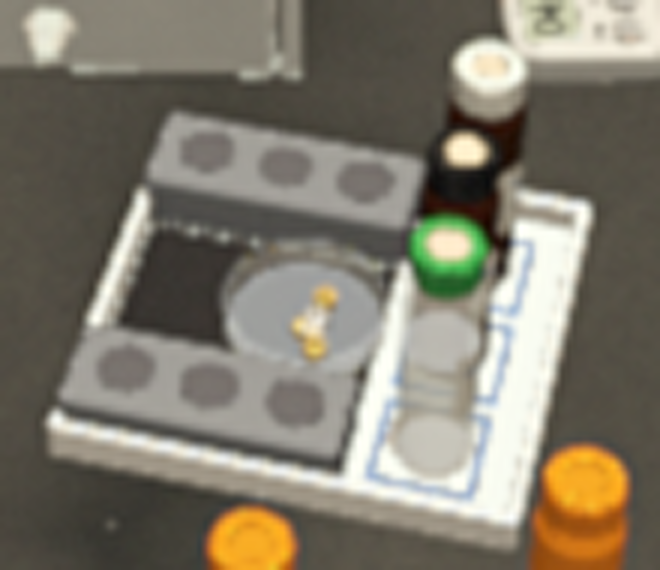

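>>> move_arm:
  steps:
    - [[0, 0, -0.3], -0.14]
    - [[0, 0, -0.3], -0.14]
    - [[0, 0, -0.3], -0.14]
    - [[0, 0, -0.3], -0.14]
    - [[0, 0, -0.3], -0.14]
    - [[0, 0, -0.3], -0.14]
    - [[0, 0, -0.3], -0.14]
    - [[0, 0, -0.3], -0.14]
    - [[0, 0, -0.3], -0.137]
  fingers: 1

```text
time_s: 1.05
tcp_pos: [0.2006, -0.6181, 0.3039]
tool_rot: [[-0.006, 1.0, -0.0], [1.0, 0.006, 0.001], [0.001, -0.0, -1.0]]
wrist_force: [-0.1, 0.0, -0.5]
finger_gap: 0.0951
```

```bash
python3 - <<'E'
from h import *
np.set_printoptions(precision=4,suppress=True)
s=arm.sense();print(s['tcp_pos'],s['tool_rot'],s['time_s'],s['qpos'])
p=arm.camera_params('wrist');o,d=ray(p,322.47,234.1,True)
R=s['tool_rot'];print(R.T@(o-s['tcp_pos']),R.T@d)
E
```

```text
[ 0.2006 -0.6181  0.3039] [[-0.0057  1.     -0.0002]
 [ 1.      0.0057  0.0009]
 [ 0.0009 -0.0002 -1.    ]] 1.05 [-1.3396  0.0916  1.573  -0.      1.4779 -1.3453]
[ 0.0806 -0.0003 -0.1481] [-0.2844 -0.0002  0.9587]
```

>>> move_arm:
  steps:
    - [[1, 0.65, 0], 0]
    - [[1, 0.65, 0], 0]
    - [[1, 0.65, 0], 0]
    - [[1, 0.65, 0], 0]
    - [[1, 0.65, 0], 0]
    - [[1, 0.65, 0], 0]
    - [[1, 0.65, 0], 0]
    - [[1, 0.65, 0], 0]
    - [[1, 0.65, 0], 0]
    - [[1, 0.65, 0], 0]
    - [[1, 0.65, 0], 0]
    - [[1, 0.65, 0], 0]

```text
time_s: 2.25
tcp_pos: [0.396, -0.317, 0.3038]
tool_rot: [[0.0, 1.0, -0.0], [1.0, -0.0, 0.0], [0.0, -0.0, -1.0]]
wrist_force: [0.8, -0.7, -0.1]
finger_gap: 0.0952
```

>>> move_arm:
  steps:
    - [[1, 0, 0], 0]
    - [[1, 0, 0], 0]
    - [[1, 0, 0], 0]
    - [[1, 0, 0], 0]
    - [[1, 0, 0], 0]
    - [[1, 0, 0], 0]
    - [[1, 0, 0], 0]
    - [[1, 0, 0], 0]
    - [[1, 0, 0], 0]
    - [[0, 0, 0], 0]

```text
time_s: 3.25
tcp_pos: [0.3954, -0.0914, 0.304]
tool_rot: [[-0.004, 1.0, 0.0], [1.0, 0.004, 0.0], [0.0, 0.0, -1.0]]
wrist_force: [0.3, -0.3, 0.3]
finger_gap: 0.0956
```

```bash
python3 - <<'E'
from h import *
np.set_printoptions(precision=4,suppress=True)
s=arm.sense();print(s['tcp_pos'],s['tool_rot'],s['time_s'])
im,p=snap('wrist','w1')
E
```

```text
[ 0.3954 -0.0914  0.304 ] [[-0.0036  1.      0.0003]
 [ 1.      0.0036  0.0004]
 [ 0.0004  0.0003 -1.    ]] 3.25
```

View pics/w1.png

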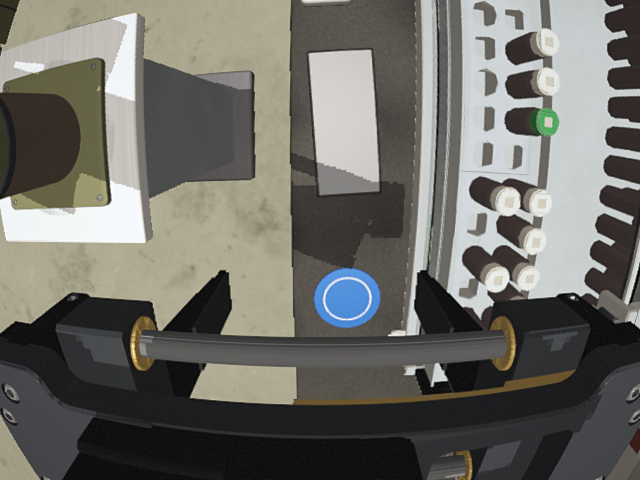

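The wrist view shows the mat with corners (308,52), (372,49), (380,191) and (318,195), and the disc centred near (347,297).

>>> move_arm:
  steps:
    - [[1, 0, 0], 0]
    - [[1, 0, 0], 0]
    - [[1, 0, 0], 0]
    - [[1, 0, 0], 0]
    - [[1, 0, 0], 0]
    - [[1, 0, 0], 0]
    - [[1, 0, 0], 0]
    - [[1, 0, 0], 0]
    - [[1, 0, 0], 0]
    - [[1, 0, 0], 0]
    - [[1, 0.5, 0], 0]
    - [[1, 0.5, 0], 0]

```text
time_s: 4.5
tcp_pos: [0.4215, 0.2069, 0.304]
tool_rot: [[0.001, 1.0, 0.0], [1.0, -0.001, -0.001], [-0.001, 0.0, -1.0]]
wrist_force: [0.3, -0.6, 0.9]
finger_gap: 0.0952
```

>>> move_arm:
  steps:
    - [[1, 0.5, 0], 0]
    - [[0.5, 0.5, 0], 0]
    - [[0, 0, 0], 0]

```text
time_s: 4.8
tcp_pos: [0.4469, 0.2444, 0.3033]
tool_rot: [[-0.0, 1.0, -0.001], [1.0, 0.0, -0.001], [-0.001, -0.001, -1.0]]
wrist_force: [0.2, -0.5, -1.0]
finger_gap: 0.0952
```

```bash
python3 - <<'E'
from h import *
np.set_printoptions(precision=4,suppress=True)
s=arm.sense();print(s['tcp_pos'],s['tool_rot'],s['time_s'])
im,p=snap('wrist','w2')
a=cv2.imread('pics/w2.png');cv2.imwrite('pics/w2z.png',cv2.resize(a[0:320,200:520],None,fx=1.85,fy=1.85,interpolation=cv2.INTER_CUBIC))
E
```

```text
[0.4469 0.2444 0.3033] [[-0.0003  1.     -0.0013]
 [ 1.      0.0003 -0.0009]
 [-0.0009 -0.0013 -1.    ]] 4.8
```

View pics/w2.png

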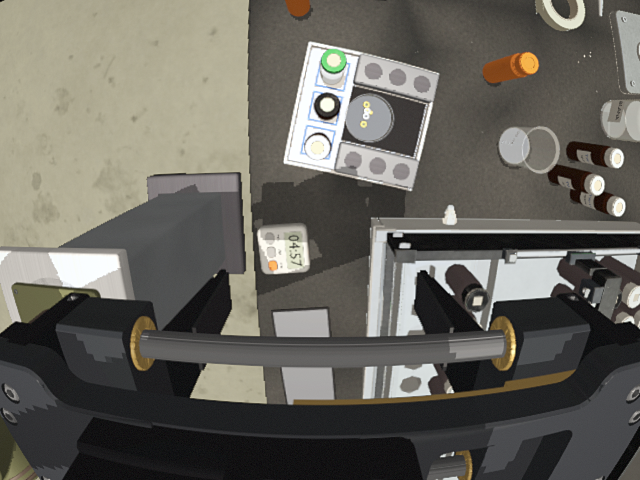

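View pics/w2z.png

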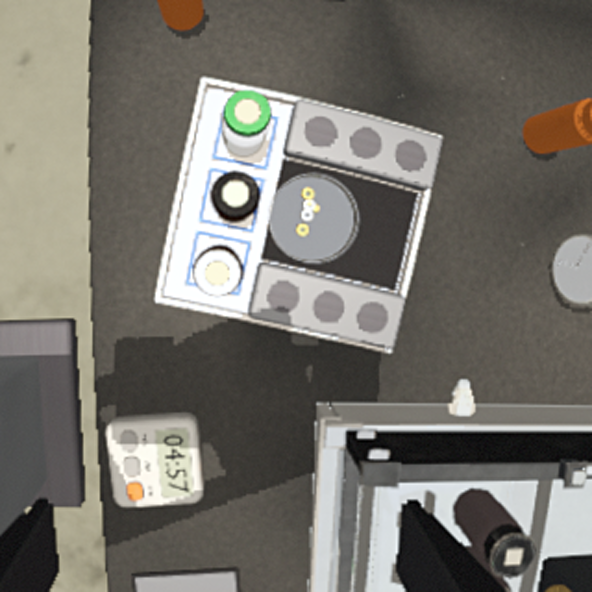

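```bash
cat > m1.py <<'E'
from h import *
np.set_printoptions(precision=4,suppress=True)
def ld(n):
    f=np.load(f'pics/{n}.npz');return f['im'],(f['K'],f['E'])
im,p=ld('w2')
C={'fl':(204,79),'fr':(155,300)}
Z=lambda t:(200+t[0]/1.85,t[1]/1.85)
for k,t in C.items():print(k,onz(p,*Z(t),.015,True))
# rim mask corners
hsv=cv2.cvtColor(im,cv2.COLOR_RGB2HSV)
bl=((hsv[...,0]>100)&(hsv[...,0]<125)&(hsv[...,1]>60)&(hsv[...,2]>120)).astype(np.uint8);bl[:, :280]=0;bl[:,360:]=0;bl[180:]=0
n,l,st,c=cv2.connectedComponentsWithStats(bl,connectivity=8)
for i in range(1,n):
    if st[i,4]>15:
        ys,xs=np.nonzero(l==i);W=np.array([onz(p,x,y,.004,True)[:2] for x,y in zip(xs,ys)]).astype(np.float32)
        print('blue',st[i],cv2.minAreaRect(W*1000))
# caps
g=((hsv[...,0]>45)&(hsv[...,0]<85)&(hsv[...,1]>120)).astype(np.uint8);g[:,:280]=0;g[:,370:]=0;g[120:]=0
ys,xs=np.nonzero(g);(cx,cy),r=cv2.minEnclosingCircle(np.array(list(zip(xs,ys)),np.float32));print('green cap',cx,cy,r,onz(p,cx,cy,.102,True))
im,p=ld('w1')
hsv=cv2.cvtColor(im,cv2.COLOR_RGB2HSV)
d=((hsv[...,0]>95)&(hsv[...,0]<125)&(hsv[...,1]>100)&(hsv[...,2]>120)).astype(np.uint8)
cn=max(cv2.findContours(d,cv2.RETR_EXTERNAL,cv2.CHAIN_APPROX_NONE)[0],key=cv2.contourArea)
W=np.array([onz(p,*q[0],.003,True)[:2] for q in cn],np.float32)
print('disc',cv2.fitEllipse(W*1000))
m=((im.min(2)>140)).astype(np.uint8);m[:, :300]=0;m[:,400:]=0;m[:40]=0;m[210:]=0
m=((im[...,0]>110)).astype(np.uint8);m[:, :300]=0;m[:,390:]=0;m[:40]=0;m[210:]=0
cn=max(cv2.findContours(m,cv2.RETR_EXTERNAL,cv2.CHAIN_APPROX_NONE)[0],key=cv2.contourArea)
W=np.array([onz(p,*q[0],.003,True)[:2] for q in cn],np.float32)
print('mat',cv2.boundingRect(cn),cv2.minAreaRect(W*1000),cv2.boxPoints(cv2.minAreaRect(W*1000)))
for q in [(308,52),(372,49),(380,191),(318,195)]:print(onz(p,*q,.003,True))
E
python3 m1.py
```

```text
fl [0.4321 0.4254 0.015 ]
fr [0.4007 0.2835 0.015 ]
blue [315  63  35  28 102] ((457.5535583496094, 388.9523620605469), (35.32636260986328, 35.20315933227539), 77.99205017089844)
blue [308  91  31  34  98] ((448.7257385253906, 348.0390625), (35.42570114135742, 35.43882751464844), 77.79131317138672)
blue [336  96   7   9  20] ((467.111083984375, 358.5975036621094), (5.86268424987793, 10.743420600891113), 26.258623123168945)
blue [301 125  34  29  99] ((440.19366455078125, 307.2086486816406), (34.974063873291016, 35.53819274902344), 78.45645141601562)
green cap 333.063232421875 60.9942512512207 12.104208946228027 [0.456  0.3875 0.102 ]
disc ((428.5587158203125, -234.26141357421875), (89.13401794433594, 89.60543060302734), 175.52366638183594)
mat (308, 50, 71, 145) ((421.30419921875, -3.3856048583984375), (75.50379180908203, 174.3440399169922), 4.320711612701416) [[377.0921  80.6945]
 [390.2271 -93.1541]
 [465.5163 -87.4657]
 [452.3813  86.3829]]
[0.3773 0.0812 0.003 ]
[0.4535 0.0865 0.003 ]
[ 0.4661 -0.0882  0.003 ]
[ 0.3896 -0.0939  0.003 ]
```

```bash
python3 - <<'E'
from h import *
np.set_printoptions(precision=4,suppress=True)
f=np.load('pics/w2.npz');p=(f['K'],f['E'])
for k,t,z in [('white',(217,271),.102),('black',(235,196),.102),('green',(247,112),.102),('dish',(313,219),.017),('dishL',(268,219),.017),('dishR',(358,221),.017),('dishT',(314,174),.017),('dishB',(312,264),.017)]:
    print(k,onz(p,200+t[0]/1.85,t[1]/1.85,z,True))
a=np.radians(-12);o=np.array([.4918,.3389])
for k,x,y in [('white',-.044,-.042),('black',-.044,0),('green',-.044,.042),('dish',.008,0)]:
    print(k,o+[x*np.cos(a)-y*np.sin(a),x*np.sin(a)+y*np.cos(a)])
E
```

```text
white [0.4415 0.3064 0.102 ]
black [0.4505 0.3446 0.102 ]
green [0.4564 0.3879 0.102 ]
dish [0.5002 0.3355 0.017 ]
dishL [0.4719 0.3349 0.017 ]
dishR [0.5288 0.3351 0.017 ]
dishT [0.5006 0.3641 0.017 ]
dishB [0.4999 0.3069 0.017 ]
white [0.44  0.307]
black [0.4488 0.348 ]
green [0.4575 0.3891]
dish [0.4996 0.3372]
```

>>> move_arm:
  steps:
    - [[1, -0.1, 0], 0]
    - [[1, -0.1, 0], 0.07]
    - [[0.5, -0.07, 0], 0.0]
    - [[0, 0, 0], 0.07]
    - [[0, 0, 0.5], 0.069]
    - [[0, 0, 1], 0]
    - [[0, 0, 1], 0]
    - [[0, 0, 1], 0]
    - [[0, 0, 1], 0]
    - [[0, 0, 1], 0]
    - [[0, 0, 0], 0]
  fingers: 0.8

```text
time_s: 5.95
tcp_pos: [0.4375, 0.3045, 0.1625]
tool_rot: [[0.207, 0.978, -0.007], [0.978, -0.207, -0.004], [-0.006, -0.006, -1.0]]
wrist_force: [-0.1, -1.0, -0.2]
finger_gap: 0.0757
```

```bash
cat > st.py <<'E'
import sys
from h import *
np.set_printoptions(precision=4,suppress=True)
s=arm.sense();t=np.array([float(x) for x in sys.argv[1:4]])
R=np.array(s['tool_rot']);print('t',s['time_s'],s['tcp_pos'],'phi',np.degrees(np.arctan2(R[1,0],R[0,0])),'gap',s['finger_gap'])
print('units',R.T@(t-s['tcp_pos'])/.025)
if len(sys.argv)>4: snap('wrist',sys.argv[4])
E
python3 st.py .4402 .307 .075 w3
```

```text
t 5.95 [0.4375 0.3045 0.1625] phi 78.05252315441494 gap 0.0757307667232562
units [0.1416 0.1038 3.5003]
```

View pics/w3.png

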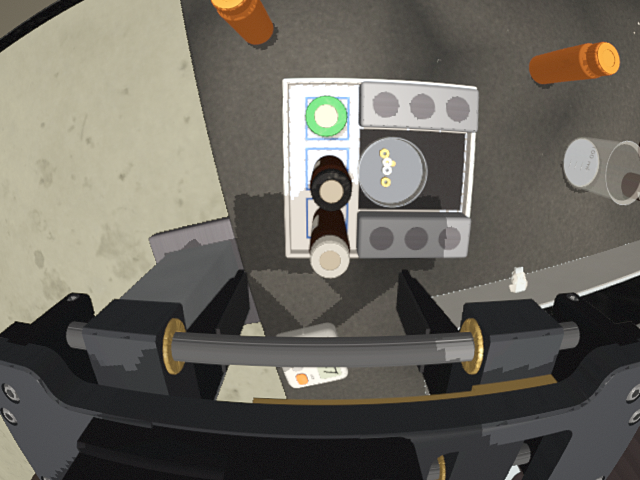

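The jaws line up with the caddy. The white-capped vial at (330,257) sits centred between the fingers.

>>> move_arm:
  steps:
    - [[0.14, 0.1, 0.8], 0]
    - [[0, 0, 0.9], 0]
    - [[0, 0, 0.9], 0]
    - [[0, 0, 0.6], 0]
    - [[0, 0, 0.3], 0]
    - [[0, 0, 0], 0]

```text
time_s: 6.6
tcp_pos: [0.4429, 0.3095, 0.0791]
tool_rot: [[0.207, 0.978, -0.001], [0.978, -0.207, -0.0], [-0.0, -0.0, -1.0]]
wrist_force: [-0.6, -0.2, -1.0]
finger_gap: 0.0757
```

>>> move_arm:
  steps:
    - [[0, 0, 0], 0]
    - [[0, 0, 0], 0]
    - [[0, 0, 0], 0]
    - [[0, 0, 0], 0]
    - [[0, 0, 0], 0]
  fingers: 0

```text
time_s: 7.1
tcp_pos: [0.443, 0.3098, 0.0795]
tool_rot: [[0.207, 0.978, 0.0], [0.978, -0.207, 0.0], [0.0, 0.0, -1.0]]
wrist_force: [0.5, -0.3, -0.0]
finger_gap: 0.0417
```

```bash
python3 st.py .4402 .307 .075 w4
```

```text
t 7.1 [0.443  0.3098 0.0795] phi 78.02742249128453 gap 0.041658076207976874
units [-0.1348 -0.0878  0.1795]
```

View pics/w4.png

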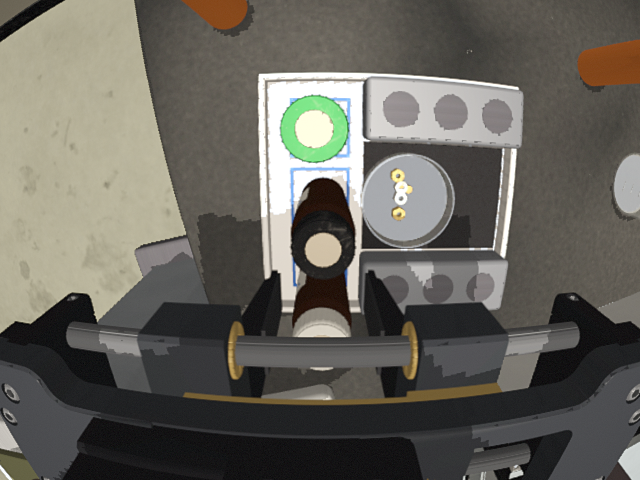

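>>> move_arm:
  steps:
    - [[-0.12, -0.05, 0.15], 0]
    - [[0, 0, 0], 0]
    - [[0, 0, 0], 0]
    - [[0, 0, 0], 0]
    - [[0, 0, 0], 0]
    - [[0, 0, 0], 0]
    - [[0, 0, 0], 0]
    - [[0, 0, 0], 0]

```text
time_s: 7.95
tcp_pos: [0.441, 0.3071, 0.0754]
tool_rot: [[0.207, 0.978, -0.0], [0.978, -0.207, -0.0], [-0.0, -0.0, -1.0]]
wrist_force: [-0.3, 0.6, -0.6]
finger_gap: 0.0273
```

```bash
python3 st.py .4402 .307 .075
```

```text
t 7.95 [0.441  0.3071 0.0754] phi 78.02557932156968 gap 0.027275691773594377
units [-0.0101 -0.0318  0.0154]
```

>>> move_arm:
  steps:
    - [[0, 0, -0.4], 0]
    - [[0, 0, -0.8], 0]
    - [[0, 0, -1], 0]
    - [[0, 0, -1], 0]
    - [[0, 0, -1], 0]
    - [[0, 0, -1], 0]
    - [[0, 0, -0.8], 0]
    - [[0, 0, -0.2], 0]
    - [[0, 0, 0], 0]

```text
time_s: 8.85
tcp_pos: [0.4415, 0.3073, 0.2317]
tool_rot: [[0.207, 0.978, 0.002], [0.978, -0.207, 0.001], [0.002, 0.002, -1.0]]
wrist_force: [0.1, -0.6, -0.1]
finger_gap: 0.0272
```

```bash
python3 st.py .4205 -.0596 .225 w5
```

```text
t 8.85 [0.4415 0.3073 0.2317] phi 78.02881835863926 gap 0.027175078941905045
units [-14.5322   2.2222   0.2495]
```

View pics/w5.png

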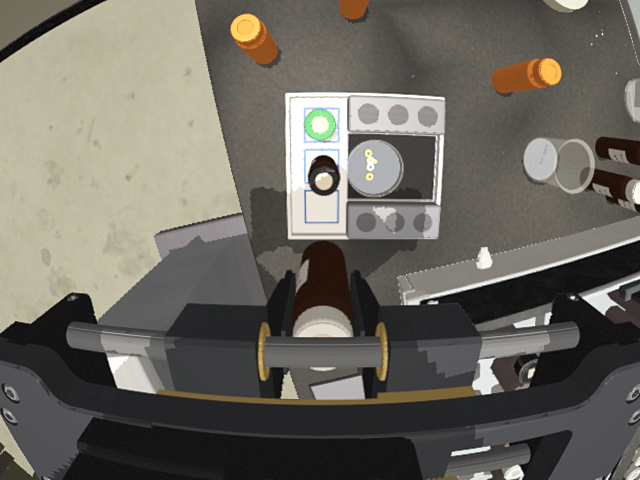

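The white vial is in the jaws at (325,290) and clear of the caddy. Next I'll carry it over the mat.

>>> move_arm:
  steps:
    - [[-0.5, 0.1, 0], 0]
    - [[-0.9, 0.15, 0], 0]
    - [[-1, 0.15, 0], 0]
    - [[-1, 0.15, 0], 0]
    - [[-1, 0.15, 0], 0]
    - [[-1, 0.15, 0], 0]
    - [[-1, 0.15, 0], 0]
    - [[-1, 0.15, 0], 0]
    - [[-1, 0.15, 0], 0]
    - [[-1, 0.15, 0], 0]
    - [[-1, 0.15, 0], 0]
    - [[-1, 0.15, 0], 0]

```text
time_s: 10.1
tcp_pos: [0.4234, 0.0177, 0.2287]
tool_rot: [[0.208, 0.978, -0.003], [0.978, -0.208, -0.0], [-0.001, -0.003, -1.0]]
wrist_force: [-0.2, -1.0, -0.5]
finger_gap: 0.027
```

>>> move_arm:
  steps:
    - [[-1, 0.15, 0], 0]
    - [[-1, 0.15, 0], 0]
    - [[-0.7, 0.15, 0], 0.06]
    - [[-0.43, 0.07, 0], 0.12]
    - [[0, 0, 0], 0.14]
    - [[0, 0, 0], 0.14]
    - [[0, 0, 0], 0.14]
    - [[0, 0, 0], 0.14]
    - [[0, 0, 0], 0.14]
    - [[0, 0, 0], 0.14]
    - [[0, 0, 0], 0.14]
    - [[0, 0, 0], 0.12]

```text
time_s: 11.3
tcp_pos: [0.4193, -0.0603, 0.2287]
tool_rot: [[0.997, 0.076, -0.003], [0.076, -0.997, 0.0], [-0.003, -0.001, -1.0]]
wrist_force: [-0.5, -0.3, 0.9]
finger_gap: 0.0269
```

```bash
python3 st.py .4205 -.0596 .076 w6
```

```text
t 11.3 [ 0.4193 -0.0603  0.2287] phi 4.361886478771751 gap 0.026903816465701582
units [ 0.0667 -0.0205  6.1061]
```

View pics/w6.png

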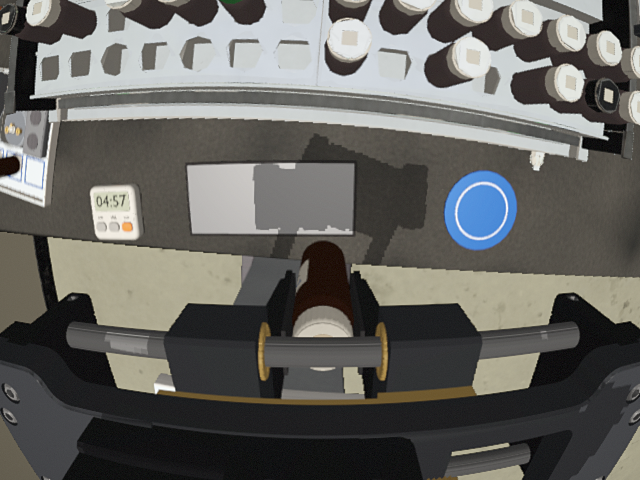

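>>> move_arm:
  steps:
    - [[0.06, 0, 0.6], 0]
    - [[0, 0, 1], 0]
    - [[0, 0, 1], 0]
    - [[0, 0, 1], 0]
    - [[0, 0, 1], 0]
    - [[0, 0, 0.7], 0]
    - [[0, 0, 0.3], 0]
    - [[0, 0, 0.1], 0]
    - [[0, 0, 0], 0]
    - [[0, 0, 0], 0]

```text
time_s: 12.35
tcp_pos: [0.4227, -0.0601, 0.0888]
tool_rot: [[0.997, 0.082, 0.002], [0.082, -0.997, -0.0], [0.002, 0.001, -1.0]]
wrist_force: [-0.1, -0.3, -1.3]
finger_gap: 0.0271
```

```bash
python3 st.py .4205 -.0596 .0744;python3 st.py .4205 -.0596 .0744
```

```text
t 12.35 [ 0.4227 -0.0601  0.0888] phi 4.711087041776812 gap 0.027083999529923453
units [-0.0882 -0.0283  0.5759]
t 12.35 [ 0.4227 -0.0601  0.0888] phi 4.711087041776812 gap 0.027083999529923453
units [-0.0882 -0.0283  0.5759]
```

>>> move_arm:
  steps:
    - [[0, 0, 0.3], 0]
    - [[0, 0, 0.17], 0]
    - [[0, 0, 0.03], 0]
    - [[0, 0, 0], 0]
    - [[0, 0, 0], 0]

```text
time_s: 12.85
tcp_pos: [0.4221, -0.0599, 0.0755]
tool_rot: [[0.997, 0.082, 0.0], [0.082, -0.997, -0.0], [0.0, 0.0, -1.0]]
wrist_force: [-0.4, 0.9, -0.1]
finger_gap: 0.0274
```

```bash
python3 st.py .4205 -.0596 .0744; python3 - <<'E'
from h import *
for n in ['scene','side']:
    im,p=snap(n,n+'1');X=proj(p,[.42,-.06,.05]);u,v=X.astype(int)
    a=cv2.cvtColor(im,cv2.COLOR_RGB2BGR)[max(v-45,0):v+45,u-60:u+60];cv2.imwrite(f'pics/{n}1z.png',cv2.resize(a,None,fx=5,fy=5,interpolation=cv2.INTER_CUBIC))
E
```

```text
t 12.85 [ 0.4221 -0.0599  0.0755] phi 4.688533828790003 gap 0.027430411410003283
units [-0.0641 -0.0171  0.0437]
```

View pics/scene1z.png

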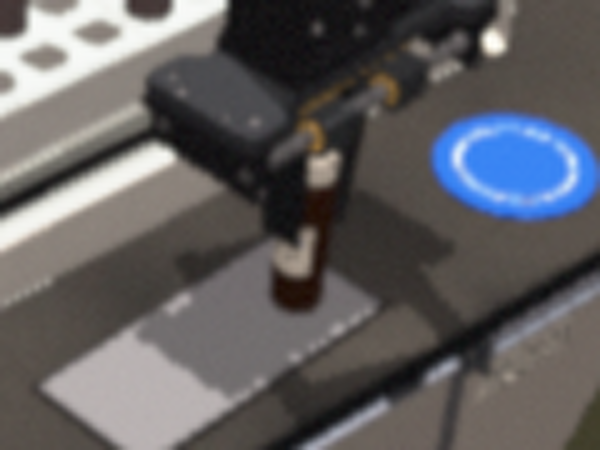

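View pics/side1z.png

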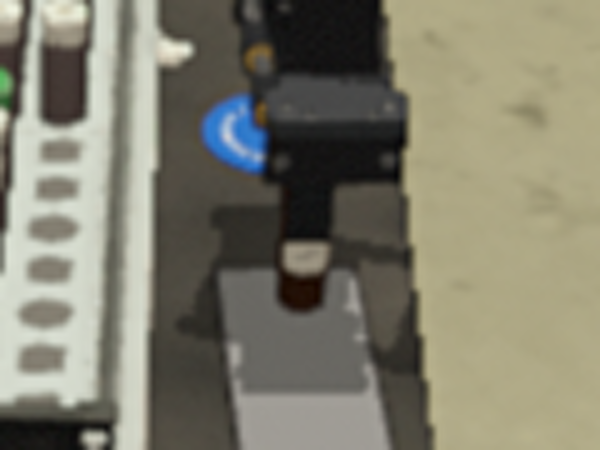

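The vial is upright over the near part of the mat, with its foot about 1 mm up. Next I'll lower it and release.

>>> move_arm:
  steps:
    - [[0, 0, 0.045], 0]
    - [[0, 0, 0], 0]
    - [[0, 0, 0], 0]

```text
time_s: 13.25
tcp_pos: [0.422, -0.0599, 0.0743]
tool_rot: [[0.997, 0.082, -0.0], [0.082, -0.997, 0.0], [-0.0, -0.0, -1.0]]
wrist_force: [0.2, 0.1, 0.3]
finger_gap: 0.0271
```

>>> move_arm:
  steps:
    - [[0, 0, 0], 0]
    - [[0, 0, 0], 0]
    - [[0, 0, 0], 0]
    - [[0, 0, 0], 0]
    - [[0, 0, 0], 0]
  fingers: 0.5

```text
time_s: 13.75
tcp_pos: [0.4221, -0.0599, 0.0743]
tool_rot: [[0.997, 0.082, 0.0], [0.082, -0.997, 0.0], [0.0, -0.0, -1.0]]
wrist_force: [-0.3, -0.5, 1.0]
finger_gap: 0.0475
```

>>> move_arm:
  steps:
    - [[0, 0, -0.3], 0]
    - [[0, 0, -0.8], 0]
    - [[0, 0, -1], 0]
    - [[0, 0, -1], 0]
    - [[0, 0, -1], 0]
    - [[0, 0, -1], 0]
    - [[0, 0, -0.9], 0]
    - [[0, 0, 0], 0]

```text
time_s: 14.55
tcp_pos: [0.424, -0.0604, 0.2288]
tool_rot: [[0.997, 0.082, 0.008], [0.082, -0.997, -0.002], [0.007, 0.003, -1.0]]
wrist_force: [1.2, -0.4, -0.7]
finger_gap: 0.0472
```

```bash
python3 st.py .4495 .348 .225 w7
```

```text
t 14.55 [ 0.424  -0.0604  0.2288] phi 4.690026306378959 gap 0.047181313476524954
units [  2.3493 -16.1982   0.1246]
```

View pics/w7.png

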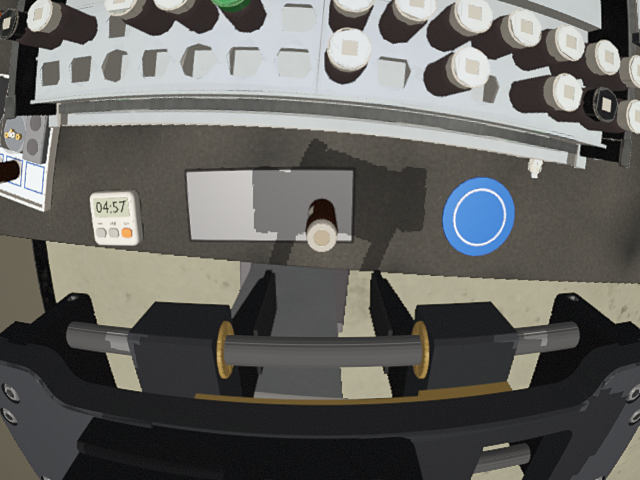

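The white vial stands upright on the mat at about (321,225). Black is next.

>>> move_arm:
  steps:
    - [[0, -0.5, 0], 0]
    - [[0, -0.9, 0], 0]
    - [[0, -1, 0], 0]
    - [[0, -1, 0], 0]
    - [[0, -1, 0], 0]
    - [[0, -1, 0], 0]
    - [[0.1, -1, 0], 0]
    - [[0.2, -1, 0], 0]
    - [[0.2, -1, 0], 0]
    - [[0.2, -1, 0], 0]
    - [[0.2, -1, 0], 0]
    - [[0.2, -1, 0], 0]
  fingers: 0.8

```text
time_s: 15.8
tcp_pos: [0.4246, 0.2278, 0.2221]
tool_rot: [[0.997, 0.082, -0.004], [0.082, -0.997, -0.001], [-0.004, 0.001, -1.0]]
wrist_force: [0.8, -0.4, -0.1]
finger_gap: 0.0762
```

>>> move_arm:
  steps:
    - [[0.2, -1, 0], 0]
    - [[0.2, -1, 0], 0]
    - [[0.2, -1, 0], -0.07]
    - [[0.2, -1, 0], -0.14]
    - [[0.2, -0.4, 0], -0.14]
    - [[0.2, 0, 0], -0.14]
    - [[0, 0, 0], -0.14]
    - [[0, 0, 0], -0.14]
    - [[0, 0, 0], -0.14]
    - [[0, 0, 0], -0.14]
    - [[0, 0, 0], -0.14]
    - [[0, 0, 0], -0.085]

```text
time_s: 17.0
tcp_pos: [0.4409, 0.341, 0.2219]
tool_rot: [[0.208, 0.978, -0.004], [0.978, -0.208, -0.002], [-0.003, -0.003, -1.0]]
wrist_force: [-0.1, -0.6, -1.1]
finger_gap: 0.0761
```

```bash
python3 st.py .4495 .348 .075 w8
```

```text
t 17.0 [0.4409 0.341  0.2219] phi 78.01631990141932 gap 0.0760931661151853
units [0.3589 0.2977 5.8726]
```

View pics/w8.png

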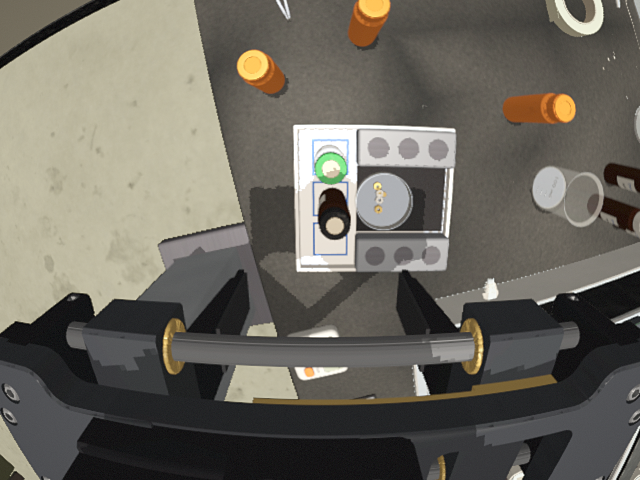

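>>> move_arm:
  steps:
    - [[0.28, 0.22, 0.4], 0]
    - [[0, 0, 0.9], 0]
    - [[0, 0, 1], 0]
    - [[0, 0, 1], 0]
    - [[0, 0, 1], 0]
    - [[0, 0, 0.8], 0]
    - [[0, 0, 0.4], 0]
    - [[0, 0, 0.2], 0]
    - [[0, 0, 0], 0]
    - [[0, 0, 0], 0]

```text
time_s: 18.05
tcp_pos: [0.4501, 0.3471, 0.0827]
tool_rot: [[0.213, 0.977, 0.001], [0.977, -0.213, 0.001], [0.001, 0.001, -1.0]]
wrist_force: [0.6, 0.5, -0.0]
finger_gap: 0.0759
```

```bash
python3 st.py .4495 .348 .075 w9
```

```text
t 18.05 [0.4501 0.3471 0.0827] phi 77.72040274857967 gap 0.0759098634506429
units [ 0.0279 -0.0307  0.3085]
```

View pics/w9.png

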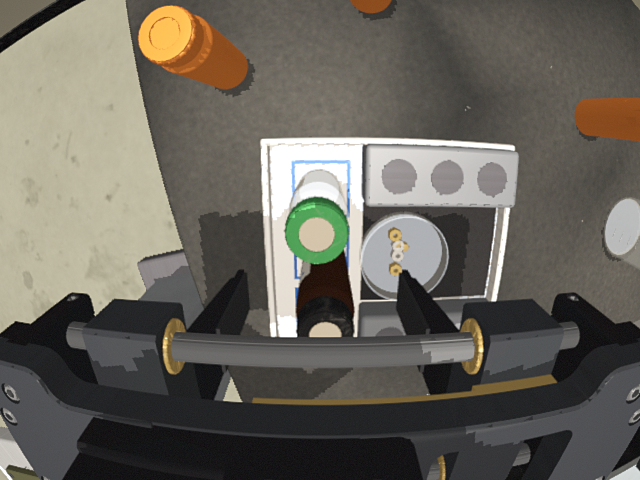

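>>> move_arm:
  steps:
    - [[0, 0, 0.2], 0]
    - [[0, 0, 0.1], 0]
    - [[0, 0, 0], 0]

```text
time_s: 18.4
tcp_pos: [0.4492, 0.3465, 0.0739]
tool_rot: [[0.212, 0.977, -0.0], [0.977, -0.212, -0.0], [-0.0, -0.0, -1.0]]
wrist_force: [-0.0, -0.2, -0.2]
finger_gap: 0.076
```

>>> move_arm:
  steps:
    - [[0, 0, 0], 0]
    - [[0, 0, 0], 0]
    - [[0, 0, 0], 0]
    - [[0, 0, 0], 0]
    - [[0, 0, 0], 0]
    - [[0, 0, 0], 0]
    - [[0, 0, 0], 0]
    - [[0, 0, 0], 0]
    - [[0, 0, 0], 0]
    - [[0, 0, 0], 0]
  fingers: 0

```text
time_s: 19.4
tcp_pos: [0.4495, 0.3467, 0.0743]
tool_rot: [[0.212, 0.977, 0.0], [0.977, -0.212, 0.0], [0.0, 0.0, -1.0]]
wrist_force: [0.1, -0.4, -0.9]
finger_gap: 0.0272
```

>>> move_arm:
  steps:
    - [[0, 0, -0.4], 0]
    - [[0, 0, -0.8], 0]
    - [[0, 0, -1], 0]
    - [[0, 0, -1], 0]
    - [[0, 0, -1], 0]
    - [[0, 0, -1], 0]
    - [[0, 0, -0.8], 0]
    - [[0, 0, -0.2], 0]
    - [[0, 0, 0], 0]

```text
time_s: 20.3
tcp_pos: [0.4498, 0.3469, 0.2305]
tool_rot: [[0.212, 0.977, 0.002], [0.977, -0.212, 0.001], [0.002, 0.002, -1.0]]
wrist_force: [-0.3, -0.3, -0.3]
finger_gap: 0.0269
```

```bash
python3 st.py .4163 -.0038 .225 w10
```

```text
t 20.3 [0.4498 0.3469 0.2305] phi 77.73520656725928 gap 0.02688376147685785
units [-13.992    1.6685   0.2014]
```

View pics/w10.png

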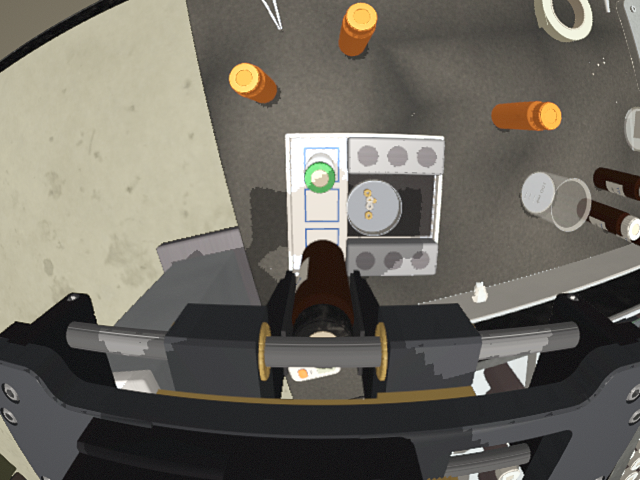

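The black vial is held at (322,285). Moving it to the middle of the mat.

>>> move_arm:
  steps:
    - [[-0.5, 0.1, 0], 0]
    - [[-0.9, 0.1, 0], 0]
    - [[-1, 0.12, 0], 0]
    - [[-1, 0.12, 0], 0]
    - [[-1, 0.12, 0], 0]
    - [[-1, 0.12, 0], 0]
    - [[-1, 0.12, 0], 0]
    - [[-1, 0.12, 0], 0]
    - [[-1, 0.12, 0], 0]
    - [[-1, 0.12, 0], 0]
    - [[-1, 0.12, 0], 0]
    - [[-1, 0.12, 0], 0]

```text
time_s: 21.55
tcp_pos: [0.4218, 0.0592, 0.2276]
tool_rot: [[0.213, 0.977, -0.003], [0.977, -0.213, -0.0], [-0.001, -0.003, -1.0]]
wrist_force: [-0.5, -0.4, -0.9]
finger_gap: 0.027
```

>>> move_arm:
  steps:
    - [[-1, 0.12, 0], 0]
    - [[-1, 0.12, 0], 0.05]
    - [[-0.6, 0.05, 0], 0.12]
    - [[0, 0, 0], 0.14]
    - [[0, 0, 0], 0.14]
    - [[0, 0, 0], 0.14]
    - [[0, 0, 0], 0.14]
    - [[0, 0, 0], 0.14]
    - [[0, 0, 0], 0.14]
    - [[0, 0, 0], 0.14]
    - [[0, 0, 0], 0.13]
    - [[0, 0, 0], 0]

```text
time_s: 22.75
tcp_pos: [0.4146, -0.0046, 0.2277]
tool_rot: [[0.997, 0.077, -0.003], [0.077, -0.997, 0.0], [-0.003, -0.0, -1.0]]
wrist_force: [-0.9, 0.7, -0.4]
finger_gap: 0.027
```

```bash
python3 st.py .4163 -.0038 .0735
```

```text
t 22.75 [ 0.4146 -0.0046  0.2277] phi 4.3912867287004635 gap 0.027001020245638118
units [ 0.0879 -0.0244  6.1669]
```

>>> move_arm:
  steps:
    - [[0, 0, 0.6], 0]
    - [[0, 0, 1], 0]
    - [[0, 0, 1], 0]
    - [[0, 0, 1], 0]
    - [[0, 0, 1], 0]
    - [[0, 0, 0.8], 0]
    - [[0, 0, 0.4], 0]
    - [[0, 0, 0.1], 0]
    - [[0, 0, 0], 0]
    - [[0, 0, 0], 0]

```text
time_s: 23.75
tcp_pos: [0.4165, -0.0044, 0.0828]
tool_rot: [[0.997, 0.077, 0.002], [0.077, -0.997, -0.0], [0.002, 0.0, -1.0]]
wrist_force: [0.7, 0.3, -0.3]
finger_gap: 0.0272
```

```bash
python3 st.py .4163 -.0038 .0735
```

```text
t 23.75 [ 0.4165 -0.0044  0.0828] phi 4.425847446865212 gap 0.02718006120703022
units [-0.0065 -0.0236  0.3715]
```

>>> move_arm:
  steps:
    - [[0, 0, 0.2], 0]
    - [[0, 0, 0.11], 0]
    - [[0, 0, 0.02], 0]
    - [[0, 0, 0], 0]
    - [[0, 0, 0], 0]

```text
time_s: 24.25
tcp_pos: [0.4158, -0.0042, 0.0736]
tool_rot: [[0.997, 0.077, 0.0], [0.077, -0.997, -0.0], [0.0, 0.0, -1.0]]
wrist_force: [-0.3, 0.5, -0.9]
finger_gap: 0.0272
```

```bash
python3 st.py .4163 -.0038 .0735
```

```text
t 24.25 [ 0.4158 -0.0042  0.0736] phi 4.4030586072321825 gap 0.027196754935088337
units [ 0.0221 -0.0163  0.0058]
```

>>> move_arm:
  steps:
    - [[0, 0, 0], 0]
    - [[0, 0, 0], 0]
    - [[0, 0, 0], 0]
    - [[0, 0, 0], 0]
    - [[0, 0, 0], 0]
  fingers: 0.5

```text
time_s: 24.75
tcp_pos: [0.4157, -0.0042, 0.0736]
tool_rot: [[0.997, 0.077, 0.0], [0.077, -0.997, -0.0], [0.0, 0.0, -1.0]]
wrist_force: [-0.2, -0.6, 0.0]
finger_gap: 0.047
```

>>> move_arm:
  steps:
    - [[0, 0, -0.3], 0]
    - [[0, 0, -0.8], 0]
    - [[0, 0, -1], 0]
    - [[0, 0, -1], 0]
    - [[0, 0, -1], 0]
    - [[0, 0, -1], 0]
    - [[0, 0, -0.9], 0]
    - [[0, 0, 0], 0]

```text
time_s: 25.55
tcp_pos: [0.4177, -0.0045, 0.228]
tool_rot: [[0.997, 0.077, 0.008], [0.077, -0.997, -0.001], [0.008, 0.002, -1.0]]
wrist_force: [-0.2, -0.7, 0.3]
finger_gap: 0.0478
```

```bash
python3 st.py .4575 .389 .225 w11
```

```text
t 25.55 [ 0.4177 -0.0045  0.228 ] phi 4.400506297773886 gap 0.04784669180038765
units [  2.7946 -15.5712   0.1143]
```

View pics/w11.png

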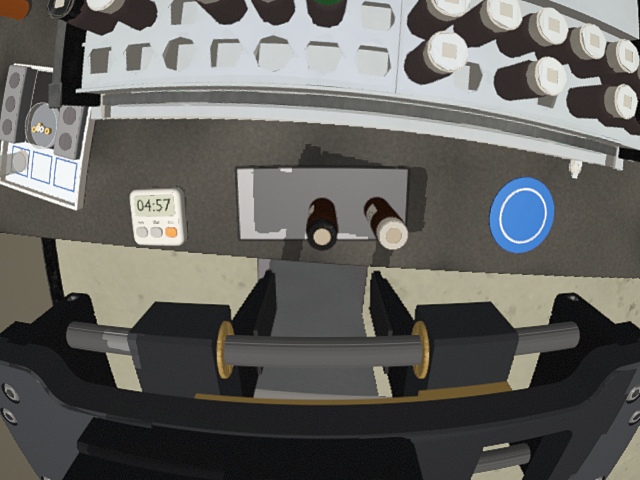

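The black (321,220) and white (385,220) vials stand upright on the mat. Green is next.

>>> move_arm:
  steps:
    - [[0, -0.5, 0], 0]
    - [[0, -0.9, 0], 0]
    - [[0.1, -1, 0], 0]
    - [[0.1, -1, 0], 0]
    - [[0.1, -1, 0], 0]
    - [[0.1, -1, 0], 0]
    - [[0.1, -1, 0], 0]
    - [[0.2, -1, 0], 0]
    - [[0.3, -1, 0], 0]
    - [[0.3, -1, 0], 0]
    - [[0.3, -1, 0], 0]
    - [[0.3, -1, 0], 0]
  fingers: 0.8

```text
time_s: 26.8
tcp_pos: [0.4397, 0.285, 0.2212]
tool_rot: [[0.997, 0.077, -0.004], [0.077, -0.997, -0.001], [-0.004, 0.001, -1.0]]
wrist_force: [0.4, -0.5, 0.3]
finger_gap: 0.0758
```

>>> move_arm:
  steps:
    - [[0.3, -1, 0], 0]
    - [[0.2, -1, 0], 0]
    - [[0.2, -1, 0], 0]
    - [[0.2, -1, 0], -0.1]
    - [[0.1, -0.4, 0], -0.14]
    - [[0, 0, 0], -0.14]
    - [[0, 0, 0], -0.14]
    - [[0, 0, 0], -0.14]
    - [[0, 0, 0], -0.14]
    - [[0, 0, 0], -0.14]
    - [[0, 0, 0], -0.14]
    - [[0, 0, 0], -0.14]

```text
time_s: 28.0
tcp_pos: [0.455, 0.3954, 0.221]
tool_rot: [[0.265, 0.964, -0.004], [0.964, -0.265, -0.002], [-0.003, -0.003, -1.0]]
wrist_force: [0.2, -0.7, 0.3]
finger_gap: 0.076
```

```bash
python3 st.py .4575 .389 .075
```

```text
t 28.0 [0.455  0.3954 0.221 ] phi 74.65264881616255 gap 0.07601654621058707
units [-0.2024  0.1816  5.8391]
```

>>> move_arm:
  steps:
    - [[-0.28, 0.1, 0.4], -0.058]
    - [[0, 0, 0.9], 0]
    - [[0, 0, 1], 0]
    - [[0, 0, 1], 0]
    - [[0, 0, 1], 0]
    - [[0, 0, 0.8], 0]
    - [[0, 0, 0.4], 0]
    - [[0, 0, 0.1], 0]
    - [[0, 0, 0], 0]
    - [[0, 0, 0], 0]

```text
time_s: 29.0
tcp_pos: [0.4577, 0.3885, 0.0847]
tool_rot: [[0.214, 0.977, 0.001], [0.977, -0.214, 0.001], [0.001, 0.001, -1.0]]
wrist_force: [-0.3, -0.1, 0.5]
finger_gap: 0.076
```

```bash
python3 st.py .4575 .389 .075 w12
```

```text
t 29.0 [0.4577 0.3885 0.0847] phi 77.62984941728496 gap 0.07596159169728846
units [ 0.0187 -0.0111  0.386 ]
```

View pics/w12.png

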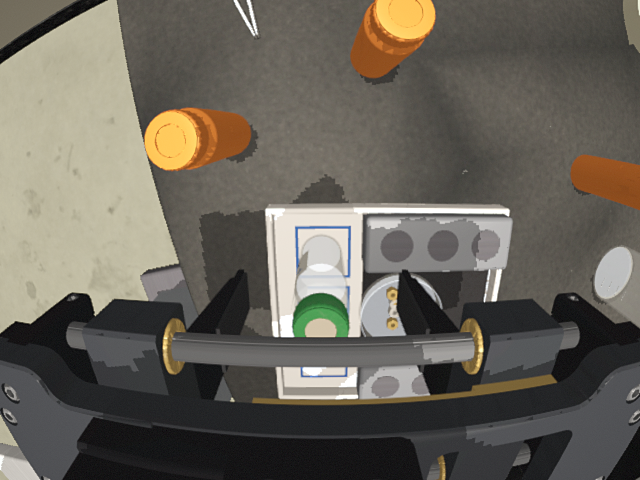

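The green cap at (320,318) is centred between the fingers, so I'll grasp it.

>>> move_arm:
  steps:
    - [[0, 0, 0.25], 0]
    - [[0, 0, 0.13], 0]
    - [[0, 0, 0], 0]

```text
time_s: 29.35
tcp_pos: [0.4568, 0.3875, 0.0734]
tool_rot: [[0.214, 0.977, -0.001], [0.977, -0.214, -0.001], [-0.001, -0.001, -1.0]]
wrist_force: [-0.4, -0.2, -0.4]
finger_gap: 0.076
```

>>> move_arm:
  steps:
    - [[0, 0, 0], 0]
    - [[0, 0, 0], 0]
    - [[0, 0, 0], 0]
    - [[0, 0, 0], 0]
    - [[0, 0, 0], 0]
    - [[0, 0, 0], 0]
    - [[0, 0, 0], 0]
    - [[0, 0, 0], 0]
    - [[0, 0, 0], 0]
    - [[0, 0, 0], 0]
  fingers: 0

```text
time_s: 30.35
tcp_pos: [0.4571, 0.3879, 0.0741]
tool_rot: [[0.214, 0.977, -0.0], [0.977, -0.214, -0.0], [-0.0, -0.0, -1.0]]
wrist_force: [-0.2, -0.8, -0.0]
finger_gap: 0.0271
```

>>> move_arm:
  steps:
    - [[0, 0, -0.4], 0]
    - [[0, 0, -0.8], 0]
    - [[0, 0, -1], 0]
    - [[0, 0, -1], 0]
    - [[0, 0, -1], 0]
    - [[0, 0, -1], 0]
    - [[0, 0, -0.8], 0]
    - [[0, 0, -0.2], 0]
    - [[0, 0, 0], 0]

```text
time_s: 31.25
tcp_pos: [0.4576, 0.3882, 0.2304]
tool_rot: [[0.214, 0.977, 0.002], [0.977, -0.214, 0.001], [0.002, 0.002, -1.0]]
wrist_force: [-0.3, 0.7, -0.8]
finger_gap: 0.0274
```

```bash
python3 st.py .4121 .052 .225 w13
```

```text
t 31.25 [0.4576 0.3882 0.2304] phi 77.62443161808953 gap 0.027410043170955585
units [-13.5237   1.1055   0.1933]
```

View pics/w13.png

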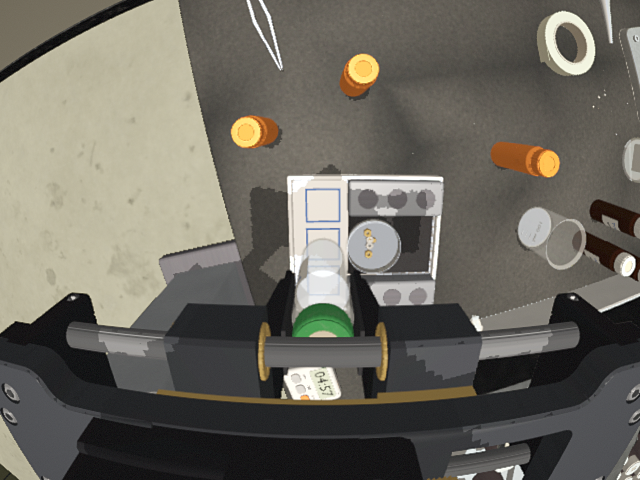

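>>> move_arm:
  steps:
    - [[-0.5, 0.08, 0], 0]
    - [[-0.9, 0.08, 0], 0]
    - [[-1, 0.08, 0], 0]
    - [[-1, 0.08, 0], 0]
    - [[-1, 0.08, 0], 0]
    - [[-1, 0.08, 0], 0]
    - [[-1, 0.08, 0], 0]
    - [[-1, 0.08, 0], 0]
    - [[-1, 0.08, 0], 0]
    - [[-1, 0.08, 0], 0]
    - [[-1, 0.08, 0], 0]
    - [[-1, 0.08, 0], 0]

```text
time_s: 32.5
tcp_pos: [0.4182, 0.1027, 0.2273]
tool_rot: [[0.214, 0.977, -0.003], [0.977, -0.214, -0.001], [-0.001, -0.002, -1.0]]
wrist_force: [-0.5, 0.6, -0.1]
finger_gap: 0.027
```

>>> move_arm:
  steps:
    - [[-1, 0.08, 0], 0.04]
    - [[-0.8, 0.05, 0], 0.12]
    - [[-0.3, 0, 0], 0.14]
    - [[0, 0, 0], 0.14]
    - [[0, 0, 0], 0.14]
    - [[0, 0, 0], 0.14]
    - [[0, 0, 0], 0.14]
    - [[0, 0, 0], 0.14]
    - [[0, 0, 0], 0.14]
    - [[0, 0, 0], 0.14]
    - [[0, 0, 0.3], 0]
    - [[0, 0, 0.8], 0]

```text
time_s: 33.7
tcp_pos: [0.4099, 0.0525, 0.2017]
tool_rot: [[0.997, 0.078, 0.002], [0.078, -0.997, -0.0], [0.002, 0.0, -1.0]]
wrist_force: [-0.3, -0.1, -1.5]
finger_gap: 0.0273
```

>>> move_arm:
  steps:
    - [[0, 0, 1], 0]
    - [[0, 0, 1], 0]
    - [[0, 0, 1], 0]
    - [[0, 0, 0.8], 0]
    - [[0, 0, 0.4], 0]
    - [[0, 0, 0.2], 0]
    - [[0, 0, 0], 0]
    - [[0, 0, 0], 0]

```text
time_s: 34.5
tcp_pos: [0.4101, 0.0528, 0.0924]
tool_rot: [[0.997, 0.075, 0.001], [0.075, -0.997, 0.0], [0.001, 0.0, -1.0]]
wrist_force: [0.6, 0.4, -1.2]
finger_gap: 0.0269
```

```bash
python3 st.py .4121 .052 .0733 w14
```

```text
t 34.5 [0.4101 0.0528 0.0924] phi 4.316914650817621 gap 0.026880000955834968
units [0.0744 0.0384 0.763 ]
```

View pics/w14.png

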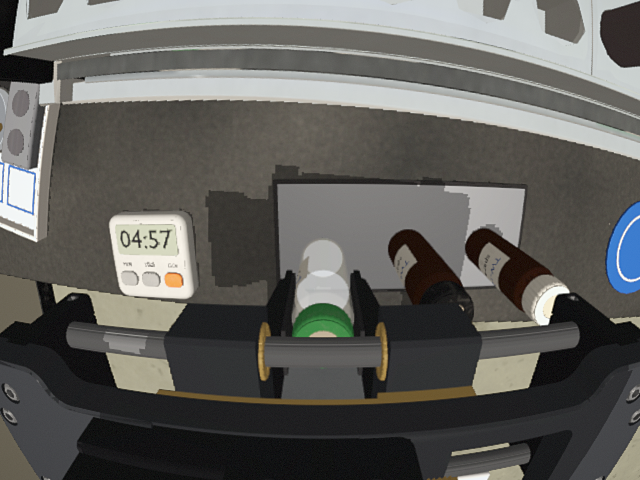

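>>> move_arm:
  steps:
    - [[0.06, 0, 0.3], 0]
    - [[0, 0, 0.3], 0]
    - [[0, 0, 0.1], 0]
    - [[0, 0, 0.03], 0]
    - [[0, 0, 0], 0]
    - [[0, 0, 0], 0]

```text
time_s: 35.15
tcp_pos: [0.411, 0.053, 0.0732]
tool_rot: [[0.997, 0.075, 0.0], [0.075, -0.997, 0.0], [0.0, -0.0, -1.0]]
wrist_force: [0.6, -0.1, -0.6]
finger_gap: 0.0272
```

```bash
python3 st.py .4121 .052 .0733
```

```text
t 35.15 [0.411  0.053  0.0732] phi 4.288855171069249 gap 0.027237942518233225
units [ 0.0404  0.0419 -0.0028]
```

>>> move_arm:
  steps:
    - [[0, 0, 0], 0]
    - [[0, 0, 0], 0]
    - [[0, 0, 0], 0]
    - [[0, 0, 0], 0]
    - [[0, 0, 0], 0]
  fingers: 0.5

```text
time_s: 35.65
tcp_pos: [0.411, 0.053, 0.0733]
tool_rot: [[0.997, 0.075, 0.0], [0.075, -0.997, 0.0], [0.0, -0.0, -1.0]]
wrist_force: [0.5, 0.1, -0.0]
finger_gap: 0.0474
```

>>> move_arm:
  steps:
    - [[0, 0, -0.3], 0]
    - [[0, 0, -0.8], 0]
    - [[0, 0, -1], 0]
    - [[0, 0, -1], 0]
    - [[0, 0, -1], 0]
    - [[0, 0, -1], 0]
    - [[0, 0, -0.9], 0]
    - [[0, 0, 0], 0]

```text
time_s: 36.45
tcp_pos: [0.413, 0.053, 0.2277]
tool_rot: [[0.997, 0.075, 0.008], [0.075, -0.997, 0.0], [0.008, 0.001, -1.0]]
wrist_force: [0.2, -0.2, -0.0]
finger_gap: 0.0474
```

```bash
python3 st.py .4996 .3365 .225 w15; python3 - <<'E'
from h import *
np.set_printoptions(precision=4,suppress=True)
f=np.load('pics/w13.npz');p=(f['K'],f['E']);im=f['im']
cv2.imwrite('pics/w13z.png',cv2.resize(cv2.cvtColor(im[170:320,280:450],cv2.COLOR_RGB2BGR),None,fx=4,fy=4,interpolation=cv2.INTER_CUBIC))
E
```

```text
t 36.45 [0.413  0.053  0.2277] phi 4.286461309591474 gap 0.04740459288073793
units [  4.3002 -11.0507   0.135 ]
```

View pics/w15.png

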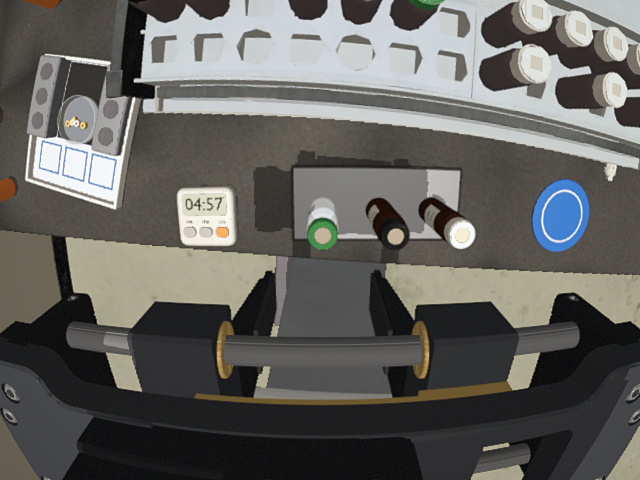

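View pics/w13z.png

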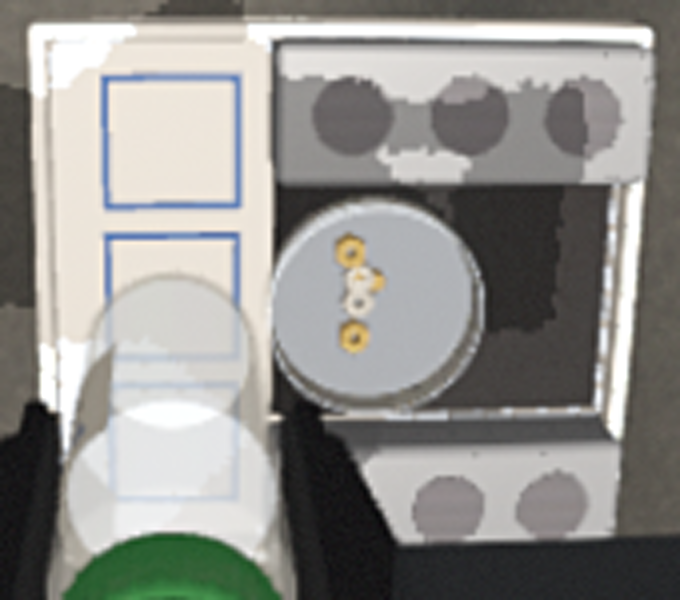

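All three vials stand on the mat. The dish in w13 is centred near (374,246).

```bash
python3 - <<'E'
from h import *
np.set_printoptions(precision=4,suppress=True)
f=np.load('pics/w13.npz');p=(f['K'],f['E'])
for k,u,v,z in [('dish',378,303,.017),('dishbot',371,298,.006),('L',273,305,.017),('R',484,305,.017),('seatg',172,141,.004),('seatb',172,297,.004)]:
    print(k,onz(p,280+u/4,170+v/4,z,True))
E
```

```text
dish [0.5016 0.3387 0.017 ]
dishbot [0.5008 0.3366 0.006 ]
L [0.4749 0.3441 0.017 ]
R [0.5288 0.3321 0.017 ]
seatg [0.4582 0.3888 0.004 ]
seatb [0.4492 0.3477 0.004 ]
```

>>> move_arm:
  steps:
    - [[0, -0.5, 0], 0]
    - [[0.1, -0.9, 0], 0]
    - [[0.1, -1, 0], 0]
    - [[0.2, -1, 0], 0]
    - [[0.2, -1, 0], 0]
    - [[0.3, -1, 0], -0.05]
    - [[0.3, -1, 0], -0.05]
    - [[0.4, -1, 0], -0.05]
    - [[0.4, -1, 0], -0.05]
    - [[0.7, -1, 0], -0.05]
    - [[0.9, -0.5, 0], -0.1]
    - [[0.9, 0, 0], -0.14]
  fingers: 0.85

```text
time_s: 37.7
tcp_pos: [0.4845, 0.3263, 0.221]
tool_rot: [[0.841, 0.541, -0.003], [0.541, -0.841, -0.001], [-0.003, -0.001, -1.0]]
wrist_force: [0.7, 0.1, 0.3]
finger_gap: 0.081
```

>>> move_arm:
  steps:
    - [[0, 0, 0], -0.14]
    - [[0, 0, 0], -0.14]
    - [[0, 0, 0], -0.14]
    - [[0, 0, 0], -0.14]
    - [[0, 0, 0], -0.14]
    - [[0, 0, 0], -0.1]
    - [[0, 0, 0], 0]

```text
time_s: 38.4
tcp_pos: [0.4844, 0.3246, 0.2212]
tool_rot: [[0.205, 0.979, -0.003], [0.979, -0.205, -0.002], [-0.002, -0.002, -1.0]]
wrist_force: [0.4, 0.1, -0.8]
finger_gap: 0.0805
```

```bash
python3 st.py .4996 .3365 .028 w16
```

```text
t 38.4 [0.4844 0.3246 0.2212] phi 78.18326825274892 gap 0.08046049638083833
units [0.6051 0.5159 7.7259]
```

View pics/w16.png

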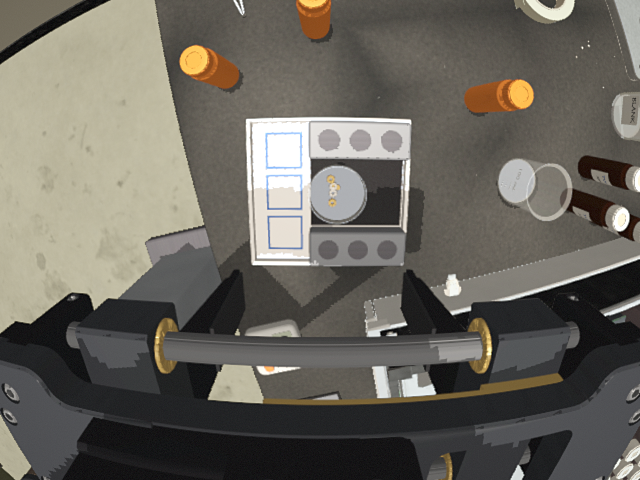

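>>> move_arm:
  steps:
    - [[0.3, 0.25, 0], 0]
    - [[0.28, 0.22, 0.4], 0]
    - [[0, 0, 1], 0]
    - [[0, 0, 1], 0]
    - [[0, 0, 1], 0]
    - [[0, 0, 1], 0]
    - [[0, 0, 1], 0]
    - [[0, 0, 0.6], 0]
    - [[0, 0, 0.3], 0]
    - [[0, 0, 0], 0]
    - [[0, 0, 0], 0]

```text
time_s: 39.55
tcp_pos: [0.5005, 0.3373, 0.0668]
tool_rot: [[0.205, 0.979, 0.001], [0.979, -0.205, 0.001], [0.001, 0.001, -1.0]]
wrist_force: [-0.5, -0.1, 0.7]
finger_gap: 0.0806
```

```bash
python3 st.py .501 .337 .028 w17
```

```text
t 39.55 [0.5005 0.3373 0.0668] phi 78.18806200232103 gap 0.08064866839041776
units [-0.0111  0.0203  1.5501]
```

View pics/w17.png

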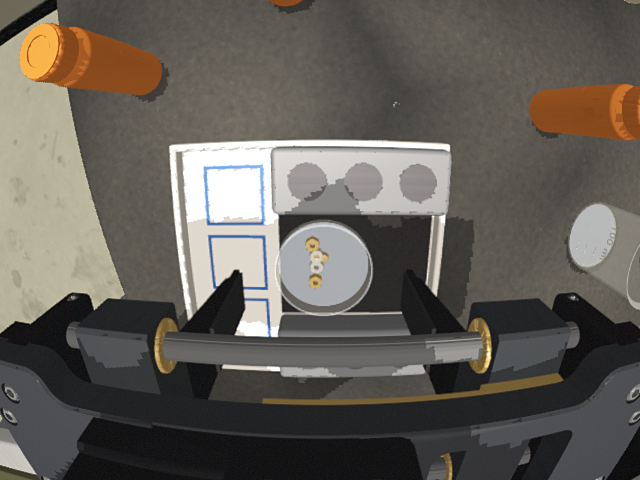

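The dish is centred between the fingers at column 324 against 322. Going down.

>>> move_arm:
  steps:
    - [[0, 0, 0.4], 0]
    - [[0, 0, 0.5], 0]
    - [[0, 0, 0.3], 0]
    - [[0, 0, 0.15], 0]
    - [[0, 0, 0], 0]
    - [[0, 0, 0], 0]

```text
time_s: 40.2
tcp_pos: [0.4998, 0.3369, 0.032]
tool_rot: [[0.205, 0.979, -0.0], [0.979, -0.205, -0.0], [-0.0, -0.0, -1.0]]
wrist_force: [0.1, 0.4, 0.0]
finger_gap: 0.0811
```

```bash
python3 st.py .501 .337 .0275 w18
```

```text
t 40.2 [0.4998 0.3369 0.032 ] phi 78.19574029248145 gap 0.08110629493030456
units [0.0142 0.0479 0.1787]
```

View pics/w18.png

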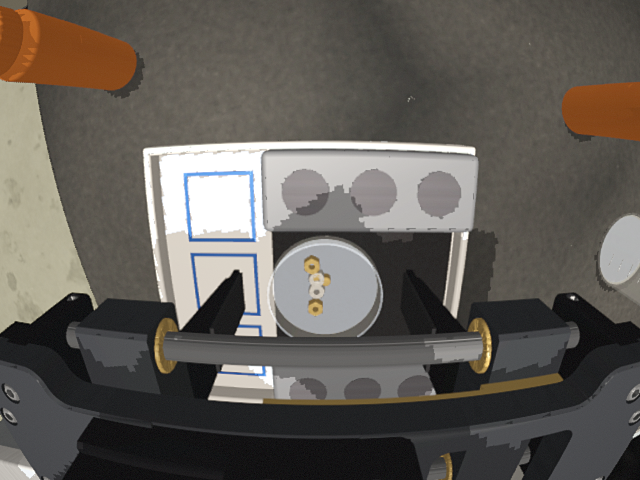

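```bash
python3 - <<'E'
from h import *
np.set_printoptions(precision=4,suppress=True)
f=np.load('pics/w18.npz');p=(f['K'],f['E'])
for u,v in [(326,289),(270,289),(382,289),(326,237),(326,343)]:print(onz(p,u,v,.017,True))
E
```

```text
[0.5021 0.3411 0.017 ]
[0.4754 0.3465 0.017 ]
[0.5287 0.3353 0.017 ]
[0.5073 0.3668 0.017 ]
[0.4958 0.3106 0.017 ]
```

>>> move_arm:
  steps:
    - [[0.05, 0.05, 0.08], 0]
    - [[0, 0, 0.08], 0]
    - [[0, 0, 0], 0]

```text
time_s: 40.55
tcp_pos: [0.5011, 0.3378, 0.0278]
tool_rot: [[0.205, 0.979, -0.0], [0.979, -0.205, -0.0], [-0.0, -0.0, -1.0]]
wrist_force: [-0.4, -0.3, -0.9]
finger_gap: 0.081
```

>>> move_arm:
  steps:
    - [[0, 0, 0], 0]
    - [[0, 0, 0], 0]
    - [[0, 0, 0], 0]
    - [[0, 0, 0], 0]
    - [[0, 0, 0], 0]
    - [[0, 0, 0], 0]
    - [[0, 0, 0], 0]
  fingers: 0

```text
time_s: 41.25
tcp_pos: [0.5012, 0.3379, 0.0281]
tool_rot: [[0.204, 0.979, 0.0], [0.979, -0.204, 0.0], [0.0, 0.0, -1.0]]
wrist_force: [0.8, -0.8, 1.0]
finger_gap: 0.0554
```

```bash
python3 st.py .501 .337 .0275 w19
```

```text
t 41.25 [0.5012 0.3379 0.0281] phi 78.2001893936977 gap 0.05543138366370744
units [-0.0364 -0.0007  0.0245]
```

View pics/w19.png

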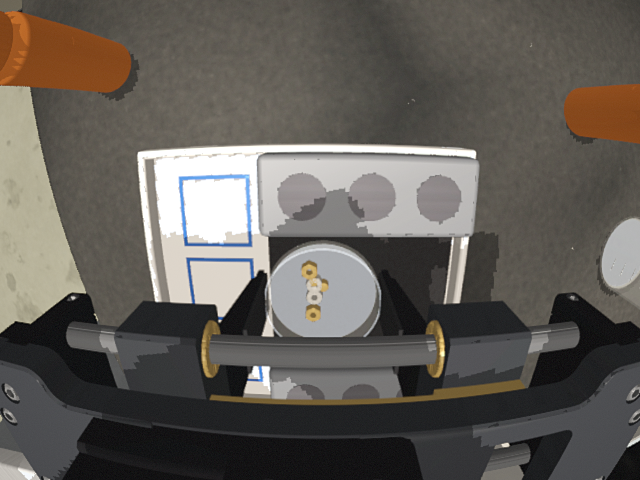

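>>> move_arm:
  steps:
    - [[0, 0, 0], 0]
    - [[0, 0, 0], 0]
    - [[0, 0, -0.2], 0]
    - [[0, 0, -0.4], 0]
    - [[0, 0, -0.7], 0]
    - [[0, 0, -0.9], 0]
    - [[0, 0, -1], 0]
    - [[0, 0, -1], 0]
    - [[0, 0, -1], 0]
    - [[0, 0, -1], 0]
    - [[0, 0, -0.9], 0]
    - [[0, 0, -0.5], 0]

```text
time_s: 42.5
tcp_pos: [0.502, 0.3383, 0.2216]
tool_rot: [[0.205, 0.979, 0.004], [0.979, -0.205, 0.002], [0.003, 0.003, -1.0]]
wrist_force: [-0.4, 0.7, -0.0]
finger_gap: 0.0551
```

```bash
python3 st.py .4 -.234 .225 w20
```

```text
t 42.5 [0.502  0.3383 0.2216] phi 78.19836319091125 gap 0.0550892652744005
units [-23.2437   0.6879  -0.2031]
```

View pics/w20.png

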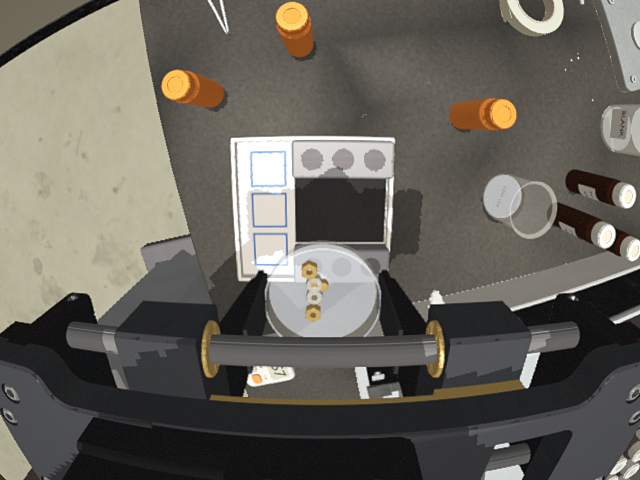

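The dish is held level at (322,290) and the bay is empty. Next I'll carry it over to the disc.

>>> move_arm:
  steps:
    - [[-0.3, -0.2, 0], 0]
    - [[-0.6, -0.5, 0], 0]
    - [[-0.8, -0.6, 0], 0]
    - [[-1, -0.5, 0], 0]
    - [[-1, -0.2, 0], 0]
    - [[-1, 0, 0], 0]
    - [[-1, 0, 0], 0]
    - [[-1, 0, 0], 0]
    - [[-1, 0, 0], 0]
    - [[-1, 0, 0], 0]
    - [[-1, 0, 0], 0]
    - [[-1, 0.1, 0], 0]

```text
time_s: 43.75
tcp_pos: [0.3981, 0.0846, 0.2158]
tool_rot: [[0.204, 0.979, -0.003], [0.979, -0.204, -0.0], [-0.001, -0.003, -1.0]]
wrist_force: [0.1, -0.5, -0.2]
finger_gap: 0.0554
```

>>> move_arm:
  steps:
    - [[-1, 0.2, 0], 0]
    - [[-1, 0.3, 0], 0]
    - [[-1, 0.3, 0], 0]
    - [[-1, 0.3, 0], 0]
    - [[-1, 0.3, 0], 0]
    - [[-1, 0.3, 0], 0]
    - [[-1, 0.3, 0], 0]
    - [[-1, 0.3, 0], 0]
    - [[-1, 0.3, 0], 0]
    - [[-1, 0.2, 0], 0]
    - [[-0.8, 0.2, 0], 0]
    - [[-0.4, 0.1, 0], 0]

```text
time_s: 44.95
tcp_pos: [0.4172, -0.2049, 0.216]
tool_rot: [[0.206, 0.979, -0.003], [0.979, -0.206, 0.002], [0.001, -0.003, -1.0]]
wrist_force: [0.8, -0.3, 0.3]
finger_gap: 0.0555
```

```bash
python3 st.py .4286 -.2343 .225
```

```text
t 44.95 [ 0.4172 -0.2049  0.216 ] phi 78.10005827028603 gap 0.055464655949582185
units [-1.0554  0.6862 -0.3644]
```

Now turning to φ≈180°, so the jaws lie along y and the camera faces the robot.

>>> move_arm:
  steps:
    - [[-0.5, 0.1, 0], -0.08]
    - [[-0.5, 0.1, 0], -0.14]
    - [[0, 0.2, 0], -0.14]
    - [[0, 0, 0], -0.14]
    - [[0, 0, 0], -0.14]
    - [[0, 0, 0], -0.14]
    - [[0, 0, 0], -0.14]
    - [[0, 0, 0], -0.14]
    - [[0, 0, 0], -0.14]
    - [[0, 0, 0], -0.14]
    - [[0, 0, 0], -0.14]
    - [[0, 0, 0], -0.14]

```text
time_s: 46.15
tcp_pos: [0.4236, -0.2286, 0.2166]
tool_rot: [[-0.989, 0.15, -0.002], [0.15, 0.989, 0.002], [0.002, 0.001, -1.0]]
wrist_force: [-0.2, 0.1, -0.8]
finger_gap: 0.0554
```

>>> move_arm:
  steps:
    - [[0, 0, 0], -0.14]
    - [[0, 0, 0], -0.01]
    - [[0, 0, 0], 0]
    - [[0, 0, 0], 0]

```text
time_s: 46.55
tcp_pos: [0.4241, -0.2293, 0.2176]
tool_rot: [[-1.0, 0.009, -0.001], [0.009, 1.0, 0.001], [0.001, 0.001, -1.0]]
wrist_force: [0.0, -0.3, -0.3]
finger_gap: 0.0553
```

```bash
python3 st.py .4286 -.2343 .0275 w21
```

```text
t 46.55 [ 0.4241 -0.2293  0.2176] phi 179.51067692618966 gap 0.0552977298571444
units [-0.1858 -0.2044  7.6022]
```

View pics/w21.png

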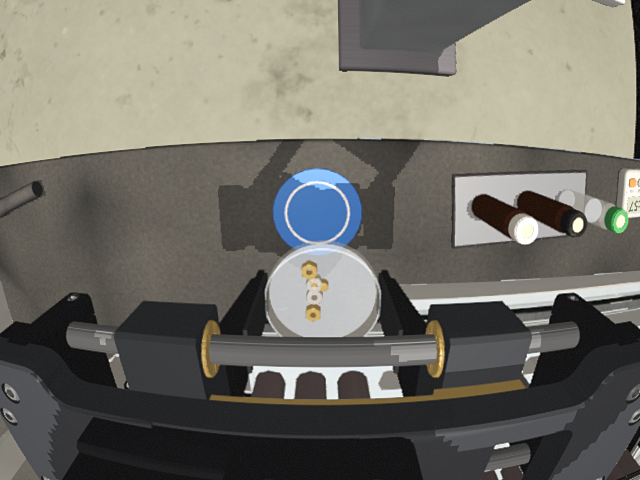

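```bash
python3 - <<'E'
from h import *
np.set_printoptions(precision=4,suppress=True)
f=np.load('pics/w21.npz');p=(f['K'],f['E']);im=f['im']
hsv=cv2.cvtColor(im,cv2.COLOR_RGB2HSV)
d=((hsv[...,0]>95)&(hsv[...,0]<125)&(hsv[...,1]>100)&(hsv[...,2]>90)).astype(np.uint8);d[:,:260]=0;d[:,375:]=0
cn=max(cv2.findContours(d,cv2.RETR_EXTERNAL,cv2.CHAIN_APPROX_NONE)[0],key=cv2.contourArea)
W=np.array([onz(p,*q[0],.003,True)[:2] for q in cn if q[0][1]<225],np.float32)
A=np.c_[2*W,np.ones(len(W))];s=np.linalg.lstsq(A,(W**2).sum(1),rcond=None)[0];print('disc',s[:2],'r',np.sqrt(s[2]+s[0]**2+s[1]**2),len(W))
t=np.array([ .4241,-.2293 ,.2176])
# dish rim points by eye
a=cv2.cvtColor(im[225:350,250:400],cv2.COLOR_RGB2BGR);cv2.imwrite('pics/w21z.png',cv2.resize(a,None,fx=4,fy=4,interpolation=cv2.INTER_CUBIC))
for q in [(322,292),(266,295),(381,295),(322,243),(322,341)]:print(q,onz(p,*q,t[2]-.0111,True)-t)
E
```

```text
disc [ 0.4288 -0.2346] r 0.029154305275144364 106
(322, 292) [-0.0051 -0.0001 -0.0111]
(266, 295) [-0.0036 -0.0269 -0.0111]
(381, 295) [-0.003   0.0281 -0.0111]
(322, 243) [-0.0295  0.0001 -0.0111]
(322, 341) [ 0.0225 -0.0003 -0.0111]
```

View pics/w21z.png

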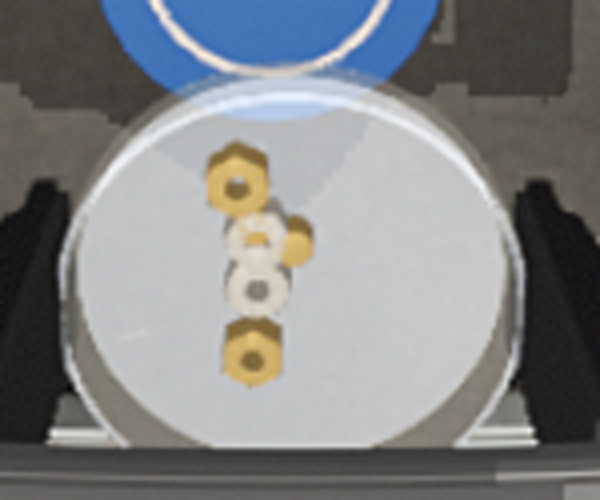

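>>> move_arm:
  steps:
    - [[-0.1, -0.1, 0.2], 0]
    - [[-0.08, -0.13, 0.5], 0]
    - [[0, 0, 0.9], 0]
    - [[0, 0, 1], 0]
    - [[0, 0, 1], 0]
    - [[0, 0, 1], 0]
    - [[0, 0, 1], 0]
    - [[0, 0, 0.7], 0]
    - [[0, 0, 0.4], 0]
    - [[0, 0, 0.1], 0]
    - [[0, 0, 0], 0]
    - [[0, 0, 0], 0]

```text
time_s: 47.8
tcp_pos: [0.4295, -0.2359, 0.049]
tool_rot: [[-1.0, 0.007, 0.002], [0.007, 1.0, -0.001], [-0.002, -0.001, -1.0]]
wrist_force: [-0.0, 0.3, -0.4]
finger_gap: 0.0556
```

```bash
python3 st.py .430 -.2348 .0275 w22
```

```text
t 47.8 [ 0.4295 -0.2359  0.049 ] phi 179.6097006260235 gap 0.0556275933005025
units [-0.0165  0.0456  0.8593]
```

View pics/w22.png

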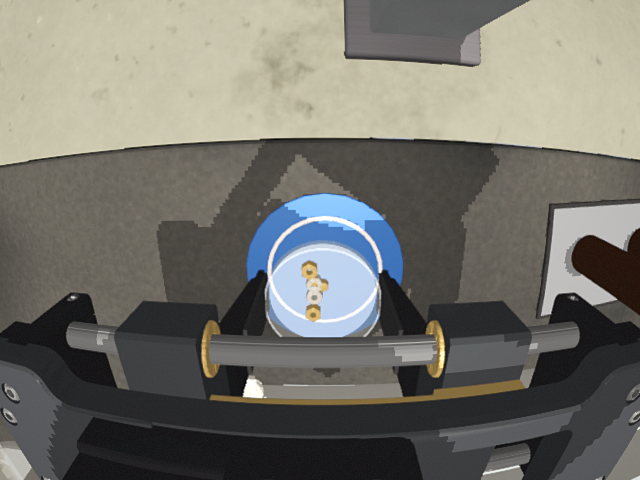

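>>> move_arm:
  steps:
    - [[0, 0.04, 0.4], 0]
    - [[0, 0, 0.25], 0]
    - [[0, 0, 0.08], 0]
    - [[0, 0, 0.03], 0]
    - [[0, 0, 0], 0]
    - [[0, 0, 0], 0]

```text
time_s: 48.45
tcp_pos: [0.429, -0.2345, 0.0292]
tool_rot: [[-1.0, 0.007, 0.0], [0.007, 1.0, -0.0], [-0.0, -0.0, -1.0]]
wrist_force: [0.2, -0.9, -0.7]
finger_gap: 0.0556
```

```bash
python3 st.py .430 -.2348 .0275 w23; python3 - <<'E'
from h import *
im,p=snap('scene','scene2')
a=cv2.cvtColor(im,cv2.COLOR_RGB2BGR)[165:245,400:500];cv2.imwrite('pics/scene2z.png',cv2.resize(a,None,fx=6,fy=6,interpolation=cv2.INTER_CUBIC))
E
```

```text
t 48.45 [ 0.429  -0.2345  0.0292] phi 179.61303843812246 gap 0.05564530219495682
units [-0.0406 -0.0117  0.0676]
```

View pics/w23.png

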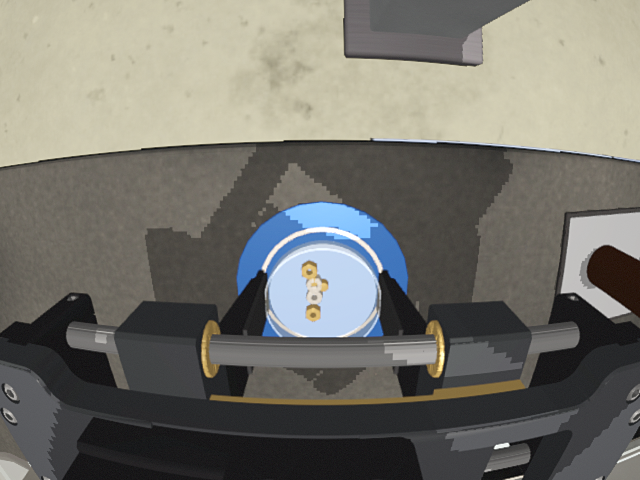

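View pics/scene2z.png

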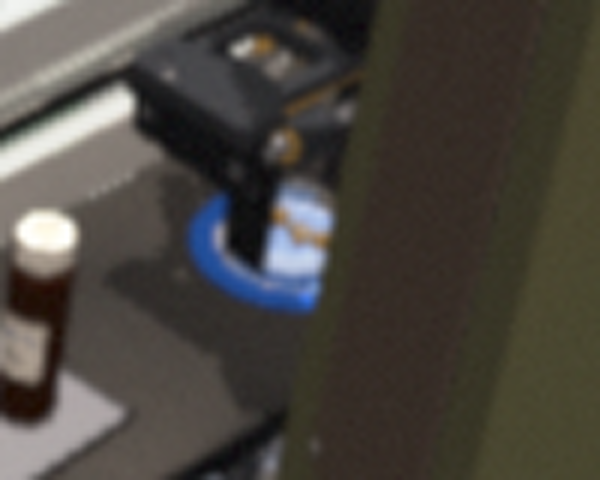

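```bash
python3 - <<'E'
from h import *
np.set_printoptions(precision=4,suppress=True)
f=np.load('pics/w23.npz');p=(f['K'],f['E']);im=f['im']
cv2.imwrite('pics/w23z.png',cv2.resize(cv2.cvtColor(im[195:345,230:415],cv2.COLOR_RGB2BGR),None,fx=4,fy=4,interpolation=cv2.INTER_CUBIC))
E
```

```text
(no output)
```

View pics/w23z.png

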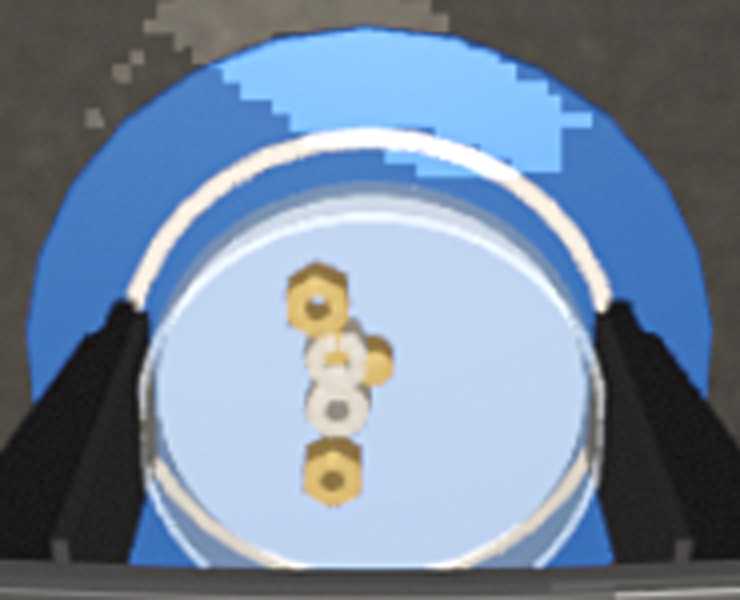

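```bash
python3 - <<'E'
from h import *
np.set_printoptions(precision=4,suppress=True)
f=np.load('pics/w23.npz');p=(f['K'],f['E'])
for n,u,v,z in [('ringfront outer',368,128,.003),('ringfront inner',368,150,.003),('discfront',368,27,.003),('discL',27,335,.003),('discR',712,335,.003),('rimfront',372,186,.0181),('rim L',140,400,.0181),('rimR',603,400,.0181),('floorfront',372,218,.008),('floorL',157,385,.007),('floorR',588,385,.007)]:
    print(n,onz(p,230+u/4,195+v/4,z,True))
E
```

```text
ringfront outer [ 0.3962 -0.2345  0.003 ]
ringfront inner [ 0.399  -0.2345  0.003 ]
discfront [ 0.3837 -0.2344  0.003 ]
discL [ 0.4237 -0.2789  0.003 ]
discR [ 0.4243 -0.19    0.003 ]
rimfront [ 0.3988 -0.234   0.0181]
rim L [ 0.4255 -0.2619  0.0181]
rimR [ 0.4259 -0.2066  0.0181]
floorfront [ 0.4061 -0.234   0.008 ]
floorL [ 0.4288 -0.2615  0.007 ]
floorR [ 0.4292 -0.2067  0.007 ]
```

The dish is about 1.4 mm short of the disc centre in x and about 2 mm above the disc. I'll correct that, lower it and release.

>>> move_arm:
  steps:
    - [[-0.05, 0, 0.04], 0]
    - [[0, 0, 0.035], 0]
    - [[0, 0, 0], 0]
    - [[0, 0, 0], 0]

```text
time_s: 48.95
tcp_pos: [0.4301, -0.2344, 0.0271]
tool_rot: [[-1.0, 0.007, -0.0], [0.007, 1.0, 0.0], [0.0, 0.0, -1.0]]
wrist_force: [0.5, -0.2, -0.6]
finger_gap: 0.0552
```

>>> move_arm:
  steps:
    - [[0, 0, 0], 0]
    - [[0, 0, 0], 0]
    - [[0, 0, 0], 0]
    - [[0, 0, 0], 0]
    - [[0, 0, 0], 0]
  fingers: 0.8

```text
time_s: 49.45
tcp_pos: [0.4301, -0.2344, 0.0272]
tool_rot: [[-1.0, 0.007, 0.0], [0.007, 1.0, -0.0], [-0.0, -0.0, -1.0]]
wrist_force: [0.6, -0.2, 0.0]
finger_gap: 0.076
```

>>> move_arm:
  steps:
    - [[0, 0, -0.2], 0]
    - [[0, 0, -0.5], 0]
    - [[0, 0, -0.8], 0]
    - [[0, 0, -1], 0]
    - [[0, 0, -1], 0]
    - [[0, 0, -1], 0]
    - [[0, 0, -1], 0]
    - [[0, 0, -1], 0]
    - [[0, 0, -0.8], 0]
    - [[0, 0, -0.3], 0]
    - [[0, 0, 0], 0]

```text
time_s: 50.55
tcp_pos: [0.4307, -0.2348, 0.2191]
tool_rot: [[-1.0, 0.007, 0.003], [0.007, 1.0, -0.002], [-0.003, -0.002, -1.0]]
wrist_force: [-0.8, -0.3, -1.0]
finger_gap: 0.0756
```

```bash
python3 st.py .422 -.06 .225 w24
```

```text
t 50.55 [ 0.4307 -0.2348  0.2191] phi 179.61018600539717 gap 0.07559093369689135
units [ 0.3957  6.9904 -0.2497]
```

View pics/w24.png

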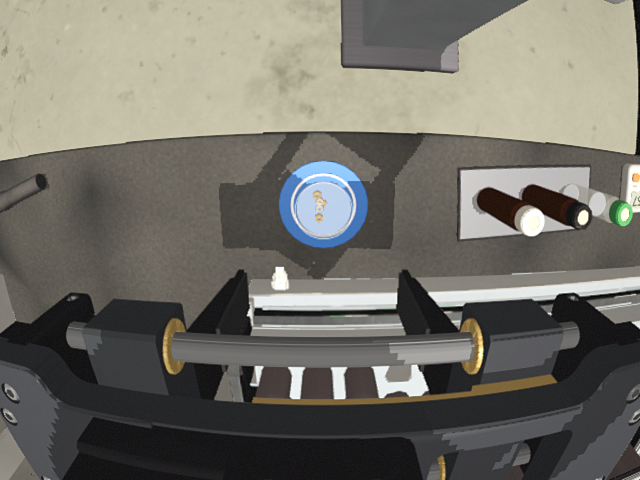

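The dish sits concentric on the disc at (323,205). Next I'll return the vials, turning the jaws back to the orientation I used to place them so each vial goes back with its original yaw.

>>> move_arm:
  steps:
    - [[0, 0.5, 0], 0]
    - [[0, 1, 0], 0]
    - [[0.1, 1, 0], 0]
    - [[0.1, 1, 0], 0]
    - [[0.1, 1, 0], 0]
    - [[0.1, 1, 0], 0]
    - [[0, 1, 0], 0]
    - [[0, 0.5, 0], 0.06]
    - [[0, 0, 0], 0.14]
    - [[0, 0, 0], 0.14]
    - [[0, 0, 0], 0.14]
    - [[0, 0, 0], 0.14]
  fingers: 0.5

```text
time_s: 51.8
tcp_pos: [0.4202, -0.0583, 0.2154]
tool_rot: [[-0.807, 0.591, -0.003], [0.591, 0.807, 0.001], [0.003, -0.001, -1.0]]
wrist_force: [0.6, -0.4, -0.8]
finger_gap: 0.0475
```

>>> move_arm:
  steps:
    - [[0, 0, 0], 0.14]
    - [[0, 0, 0], 0.14]
    - [[0, 0, 0], 0.14]
    - [[0, 0, 0], 0.14]
    - [[0, 0, 0], 0.14]
    - [[0, 0, 0], 0.14]
    - [[0, 0, 0], 0.14]
    - [[0, 0, 0], 0.14]
    - [[0, 0, 0], 0.14]
    - [[0, 0, 0], 0.14]
    - [[0, 0, 0], 0.14]
    - [[0, 0, 0], 0.14]

```text
time_s: 53.0
tcp_pos: [0.4202, -0.0584, 0.2154]
tool_rot: [[0.675, 0.737, -0.003], [0.738, -0.675, 0.001], [-0.001, -0.003, -1.0]]
wrist_force: [0.1, 0.5, 0.0]
finger_gap: 0.0476
```

>>> move_arm:
  steps:
    - [[0, 0, 0], 0.14]
    - [[0, 0, 0], 0.14]
    - [[0, 0, 0], 0.14]
    - [[0, 0, 0], 0.14]
    - [[0, 0, 0], 0.14]
    - [[0, 0, 0], 0.05]
    - [[0, 0, 0], 0]
    - [[0, 0, 0], 0]

```text
time_s: 53.8
tcp_pos: [0.4206, -0.0588, 0.2161]
tool_rot: [[0.996, 0.086, -0.002], [0.086, -0.996, 0.001], [-0.002, -0.001, -1.0]]
wrist_force: [0.5, 0.4, 0.6]
finger_gap: 0.0475
```

```bash
python3 st.py .422 -.06 .075 w25
```

```text
t 53.8 [ 0.4206 -0.0588  0.2161] phi 4.945740581865164 gap 0.04751670513222541
units [0.0602 0.0583 5.6424]
```

View pics/w25.png

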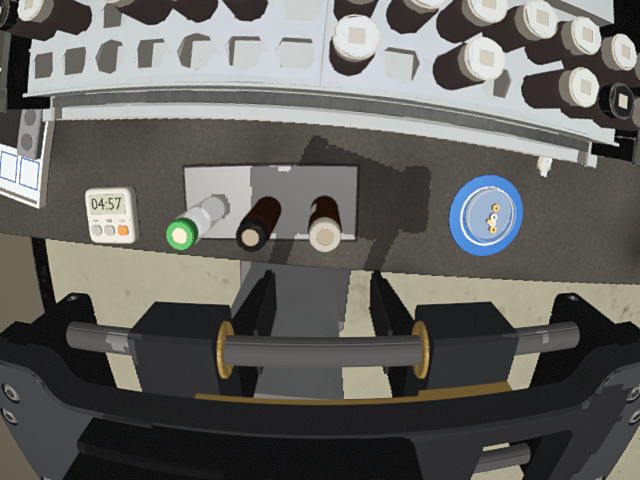

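>>> move_arm:
  steps:
    - [[0, 0.05, 0.4], 0.004]
    - [[0, 0, 1], 0]
    - [[0, 0, 1], 0]
    - [[0, 0, 1], 0]
    - [[0, 0, 1], 0]
    - [[0, 0, 0.6], 0]
    - [[0, 0, 0.2], 0]
    - [[0, 0, 0.1], 0]
    - [[0, 0, 0], 0]
    - [[0, 0, 0], 0]

```text
time_s: 54.85
tcp_pos: [0.4221, -0.0608, 0.0856]
tool_rot: [[0.997, 0.081, 0.002], [0.081, -0.997, -0.0], [0.002, 0.001, -1.0]]
wrist_force: [0.6, -0.1, 0.1]
finger_gap: 0.0475
```

```bash
python3 st.py .4221 -.0599 .0743 w26
```

```text
t 54.85 [ 0.4221 -0.0608  0.0856] phi 4.630364559319481 gap 0.04749841500596949
units [ 0.001  -0.0357  0.4532]
```

View pics/w26.png

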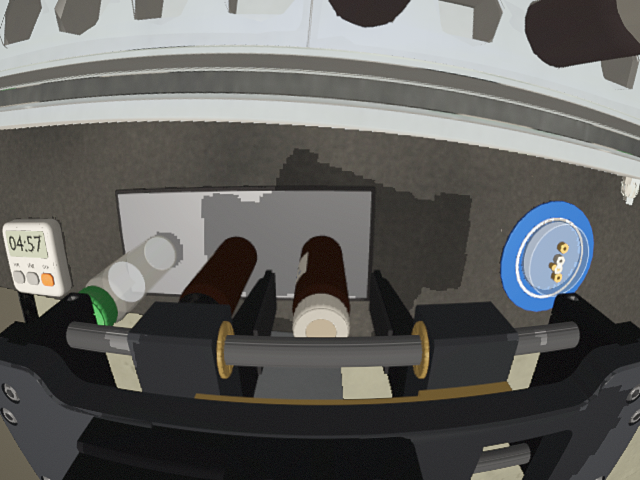

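The white vial at (321,320) is centred between the jaws.

>>> move_arm:
  steps:
    - [[0, -0.03, 0.25], 0]
    - [[0, 0, 0.15], 0]
    - [[0, 0, 0.03], 0]
    - [[0, 0, 0], 0]

```text
time_s: 55.3
tcp_pos: [0.421, -0.0598, 0.0735]
tool_rot: [[0.997, 0.081, -0.001], [0.081, -0.997, 0.0], [-0.001, -0.0, -1.0]]
wrist_force: [-0.3, -0.1, -0.4]
finger_gap: 0.0477
```

>>> move_arm:
  steps:
    - [[0, 0, 0], 0]
    - [[0, 0, 0], 0]
    - [[0, 0, 0], 0]
    - [[0, 0, 0], 0]
    - [[0, 0, 0], 0]
    - [[0, 0, 0], 0]
    - [[0, 0, 0], 0]
  fingers: 0

```text
time_s: 56.0
tcp_pos: [0.4215, -0.0599, 0.0741]
tool_rot: [[0.997, 0.081, 0.0], [0.081, -0.997, -0.0], [0.0, 0.0, -1.0]]
wrist_force: [-0.0, -0.1, 1.6]
finger_gap: 0.0269
```

>>> move_arm:
  steps:
    - [[0, 0, -0.4], 0]
    - [[0, 0, -0.8], 0]
    - [[0, 0, -1], 0]
    - [[0, 0, -1], 0]
    - [[0, 0, -1], 0]
    - [[0, 0, -1], 0]
    - [[0, 0, -0.8], 0]
    - [[0, 0, -0.2], 0]
    - [[0, 0, 0], 0]

```text
time_s: 56.9
tcp_pos: [0.4217, -0.0599, 0.2299]
tool_rot: [[0.997, 0.081, 0.002], [0.081, -0.997, -0.0], [0.002, 0.001, -1.0]]
wrist_force: [1.1, 0.5, 0.2]
finger_gap: 0.0273
```

```bash
python3 st.py .4405 .307 .225
```

```text
t 56.9 [ 0.4217 -0.0599  0.2299] phi 4.628575420473233 gap 0.027328811217241344
units [  1.9349 -14.5689   0.1896]
```

>>> move_arm:
  steps:
    - [[0, -0.5, 0], 0]
    - [[0.1, -0.9, 0], 0]
    - [[0.1, -1, 0], 0]
    - [[0.1, -1, 0], 0]
    - [[0.1, -1, 0], 0]
    - [[0.1, -1, 0], 0]
    - [[0.1, -1, 0], 0]
    - [[0.2, -1, 0], 0]
    - [[0.2, -1, 0], 0]
    - [[0.2, -1, 0], 0]
    - [[0.2, -1, 0], 0]
    - [[0.2, -1, 0], 0]

```text
time_s: 58.1
tcp_pos: [0.4367, 0.2289, 0.2269]
tool_rot: [[0.997, 0.081, -0.003], [0.081, -0.997, -0.001], [-0.003, 0.001, -1.0]]
wrist_force: [0.8, -0.2, -0.4]
finger_gap: 0.0271
```

>>> move_arm:
  steps:
    - [[0.2, -1, 0], 0]
    - [[0.1, -1, 0], -0.04]
    - [[0.03, -0.8, 0], -0.1]
    - [[0, -0.3, 0], -0.14]
    - [[0, 0, 0], -0.14]
    - [[0, 0, 0], -0.14]
    - [[0, 0, 0], -0.14]
    - [[0, 0, 0], -0.14]
    - [[0, 0, 0], -0.14]
    - [[0, 0, 0], -0.14]
    - [[0, 0, 0], -0.14]
    - [[0, 0, 0], -0.02]

```text
time_s: 59.3
tcp_pos: [0.4369, 0.3053, 0.2269]
tool_rot: [[0.207, 0.978, -0.003], [0.978, -0.207, -0.001], [-0.002, -0.003, -1.0]]
wrist_force: [-0.0, 0.2, 0.2]
finger_gap: 0.0274
```

```bash
python3 st.py .4405 .307 .0755 w27
```

```text
t 59.3 [0.4369 0.3053 0.2269] phi 78.04016965291765 gap 0.0273714098658147
units [0.1077 0.1441 6.0566]
```

View pics/w27.png

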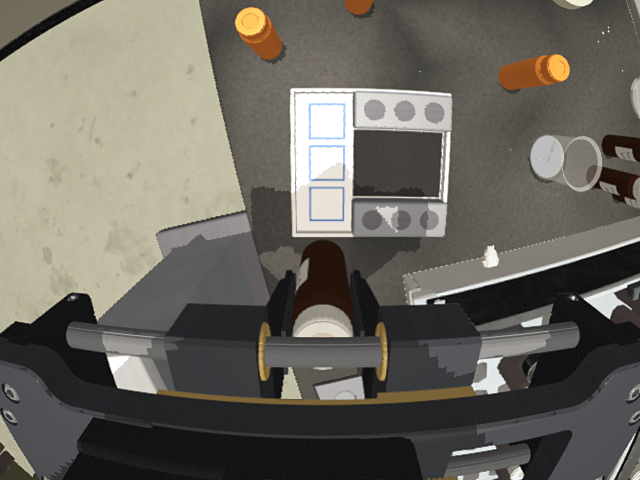

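>>> move_arm:
  steps:
    - [[0.06, 0.06, 0.6], 0]
    - [[0, 0, 1], 0]
    - [[0, 0, 1], 0]
    - [[0, 0, 1], 0]
    - [[0, 0, 1], 0]
    - [[0, 0, 0.7], 0]
    - [[0, 0, 0.3], 0]
    - [[0, 0, 0], 0]
    - [[0, 0, 0], 0]

```text
time_s: 60.25
tcp_pos: [0.4404, 0.3065, 0.0893]
tool_rot: [[0.209, 0.978, 0.001], [0.978, -0.209, 0.0], [0.0, 0.0, -1.0]]
wrist_force: [-0.2, 0.3, 0.5]
finger_gap: 0.0269
```

```bash
python3 st.py .4402 .3068 .0752 w28
```

```text
t 60.25 [0.4404 0.3065 0.0893] phi 77.93318450395172 gap 0.026926683686326468
units [ 0.008  -0.0101  0.5632]
```

View pics/w28.png

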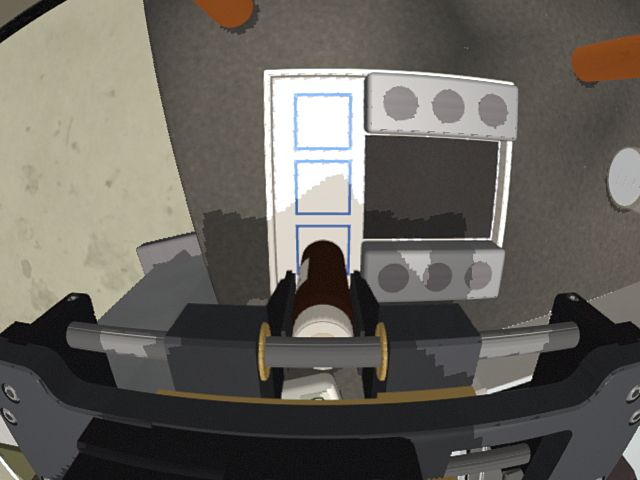

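>>> move_arm:
  steps:
    - [[0, 0, 0.3], 0]
    - [[0, 0, 0.18], 0]
    - [[0, 0, 0.04], 0]
    - [[0, 0, 0], 0]
    - [[0, 0, 0], 0]

```text
time_s: 60.8
tcp_pos: [0.4402, 0.3063, 0.076]
tool_rot: [[0.208, 0.978, 0.0], [0.978, -0.208, 0.0], [0.0, 0.0, -1.0]]
wrist_force: [-0.6, 0.6, -1.2]
finger_gap: 0.0271
```

```bash
python3 st.py .4402 .3068 .0752 w29
```

```text
t 60.8 [0.4402 0.3063 0.076 ] phi 77.96612109304192 gap 0.027086087002451582
units [ 0.0182 -0.0026  0.0315]
```

View pics/w29.png

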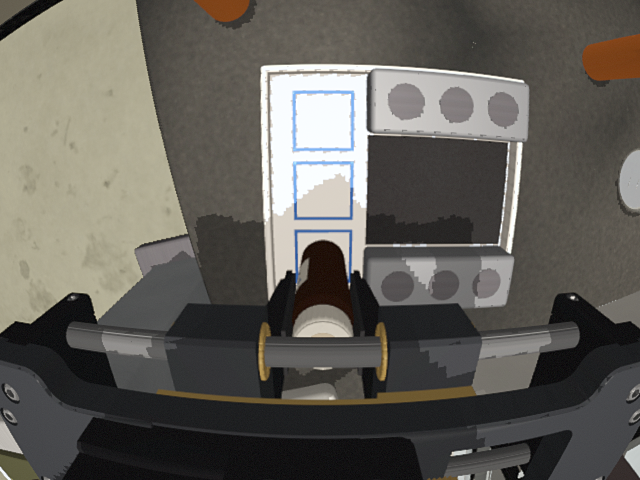

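The foot is inside the white vial's seat outline. Lower slightly and release.

>>> move_arm:
  steps:
    - [[0.02, 0, 0.03], 0]
    - [[0, 0, 0], 0]
    - [[0, 0, 0], 0]

```text
time_s: 61.15
tcp_pos: [0.4402, 0.3068, 0.0752]
tool_rot: [[0.208, 0.978, 0.0], [0.978, -0.208, 0.0], [0.0, 0.0, -1.0]]
wrist_force: [-0.7, -0.4, 0.1]
finger_gap: 0.0274
```

>>> move_arm:
  steps:
    - [[0, 0, 0], 0]
    - [[0, 0, 0], 0]
    - [[0, 0, 0], 0]
    - [[0, 0, 0], 0]
    - [[0, 0, 0], 0]
  fingers: 0.6

```text
time_s: 61.65
tcp_pos: [0.4402, 0.3068, 0.0752]
tool_rot: [[0.208, 0.978, 0.0], [0.978, -0.208, 0.0], [0.0, 0.0, -1.0]]
wrist_force: [-0.0, 0.2, -0.2]
finger_gap: 0.0558
```

>>> move_arm:
  steps:
    - [[0, 0, -0.3], 0]
    - [[0, 0, -0.8], 0]
    - [[0, 0, -1], 0]
    - [[0, 0, -1], 0]
    - [[0, 0, -1], 0]
    - [[0, 0, -1], 0]
    - [[0, 0, -0.9], 0]
    - [[0, 0, 0], 0]

```text
time_s: 62.45
tcp_pos: [0.4421, 0.3079, 0.2299]
tool_rot: [[0.208, 0.978, 0.007], [0.978, -0.208, 0.004], [0.005, 0.006, -1.0]]
wrist_force: [-0.4, 0.2, 0.7]
finger_gap: 0.057
```

```bash
python3 st.py .4158 -.0042 .225 w30
```

```text
t 62.45 [0.4421 0.3079 0.2299] phi 77.97019416569657 gap 0.05697671487894444
units [-12.4294   1.5724   0.1396]
```

View pics/w30.png

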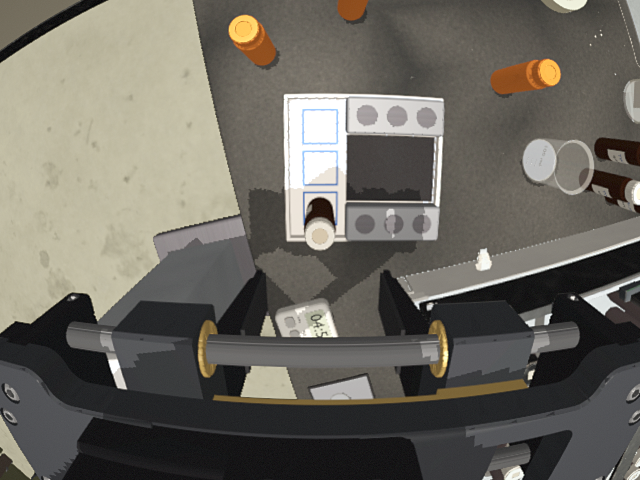

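The white vial stands on its seat, with its foot near (320,210). Going for black.

>>> move_arm:
  steps:
    - [[-0.5, 0.1, 0], 0]
    - [[-0.9, 0.1, 0], 0]
    - [[-1, 0.13, 0], 0]
    - [[-1, 0.13, 0], 0]
    - [[-1, 0.13, 0], 0]
    - [[-1, 0.13, 0], 0]
    - [[-1, 0.13, 0], 0]
    - [[-1, 0.13, 0], 0]
    - [[-1, 0.13, 0], 0]
    - [[-1, 0.13, 0], 0]
    - [[-1, 0.13, 0], 0]
    - [[-1, 0.13, 0], 0.04]
  fingers: 0.5

```text
time_s: 63.7
tcp_pos: [0.4159, 0.0188, 0.2228]
tool_rot: [[0.249, 0.969, -0.004], [0.969, -0.249, -0.0], [-0.001, -0.004, -1.0]]
wrist_force: [0.2, -0.2, -0.9]
finger_gap: 0.0477
```

>>> move_arm:
  steps:
    - [[-0.7, 0.07, 0], 0.12]
    - [[-0.33, 0, 0], 0.14]
    - [[0, 0, 0], 0.14]
    - [[0, 0, 0], 0.14]
    - [[0, 0, 0], 0.14]
    - [[0, 0, 0], 0.14]
    - [[0, 0, 0], 0.14]
    - [[0, 0, 0], 0.14]
    - [[0, 0, 0], 0.144]
    - [[0, 0, 0], 0]
    - [[0, 0, 0], 0]

```text
time_s: 64.8
tcp_pos: [0.411, -0.0051, 0.2237]
tool_rot: [[0.997, 0.079, -0.003], [0.079, -0.997, 0.0], [-0.002, -0.0, -1.0]]
wrist_force: [0.1, -0.6, 0.4]
finger_gap: 0.0478
```

```bash
python3 st.py .4158 -.0042 .0736
```

```text
t 64.8 [ 0.411  -0.0051  0.2237] phi 4.548058911919259 gap 0.0477590240829909
units [ 0.211  -0.0166  6.0028]
```

>>> move_arm:
  steps:
    - [[0.13, -0.02, 0.5], 0.002]
    - [[0, 0, 1], 0]
    - [[0, 0, 1], 0]
    - [[0, 0, 1], 0]
    - [[0, 0, 1], 0]
    - [[0, 0, 0.7], 0]
    - [[0, 0, 0.2], 0]
    - [[0, 0, 0], 0]
    - [[0, 0, 0], 0]

```text
time_s: 65.7
tcp_pos: [0.4156, -0.0041, 0.0908]
tool_rot: [[0.997, 0.075, 0.001], [0.075, -0.997, -0.0], [0.001, 0.0, -1.0]]
wrist_force: [0.7, -0.5, 0.0]
finger_gap: 0.0474
```

```bash
python3 st.py .4158 -.0042 .0736 w31
```

```text
t 65.7 [ 0.4156 -0.0041  0.0908] phi 4.312324654142516 gap 0.047390767960099306
units [0.0072 0.0028 0.687 ]
```

View pics/w31.png

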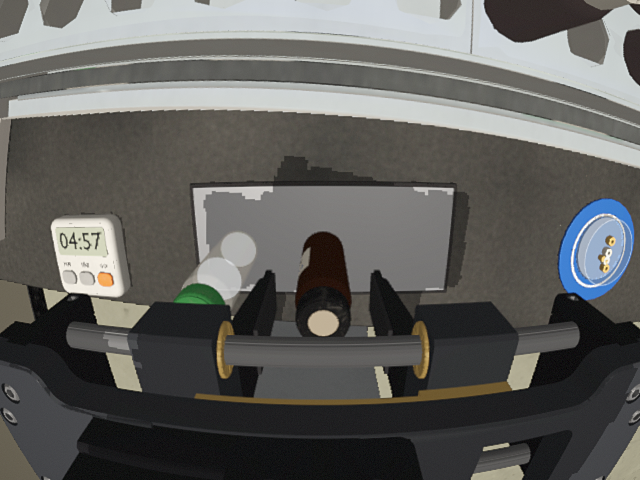

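The black vial at (322,310) is centred. I'll grasp it.

>>> move_arm:
  steps:
    - [[0, 0, 0.35], 0]
    - [[0, 0, 0.25], 0]
    - [[0, 0, 0.06], 0]
    - [[0, 0, 0], 0]

```text
time_s: 66.15
tcp_pos: [0.4147, -0.004, 0.0731]
tool_rot: [[0.997, 0.075, -0.001], [0.075, -0.997, 0.0], [-0.001, -0.0, -1.0]]
wrist_force: [-0.9, 1.0, -0.2]
finger_gap: 0.0473
```

>>> move_arm:
  steps:
    - [[0, 0, 0], 0]
    - [[0, 0, 0], 0]
    - [[0, 0, 0], 0]
    - [[0, 0, 0], 0]
    - [[0, 0, 0], 0]
    - [[0, 0, 0], 0]
    - [[0, 0, 0], 0]
  fingers: 0

```text
time_s: 66.85
tcp_pos: [0.4152, -0.0041, 0.0739]
tool_rot: [[0.997, 0.075, 0.0], [0.075, -0.997, -0.0], [0.0, 0.0, -1.0]]
wrist_force: [-1.3, -0.3, 2.0]
finger_gap: 0.0268
```

>>> move_arm:
  steps:
    - [[0, 0, -0.4], 0]
    - [[0, 0, -0.8], 0]
    - [[0, 0, -1], 0]
    - [[0, 0, -1], 0]
    - [[0, 0, -1], 0]
    - [[0, 0, -1], 0]
    - [[0, 0, -0.8], 0]
    - [[0, 0, -0.2], 0]
    - [[0, 0, 0], 0]

```text
time_s: 67.75
tcp_pos: [0.4154, -0.0041, 0.2296]
tool_rot: [[0.997, 0.075, 0.002], [0.075, -0.997, -0.0], [0.002, 0.0, -1.0]]
wrist_force: [-0.0, -0.2, 0.1]
finger_gap: 0.027
```

```bash
python3 st.py .4492 .3475 .225
```

```text
t 67.75 [ 0.4154 -0.0041  0.2296] phi 4.286443030308686 gap 0.02697301341876987
units [  2.3988 -13.9243   0.1824]
```

>>> move_arm:
  steps:
    - [[0, -0.5, 0], 0]
    - [[0.1, -0.9, 0], 0]
    - [[0.1, -1, 0], 0]
    - [[0.1, -1, 0], 0]
    - [[0.1, -1, 0], 0]
    - [[0.1, -1, 0], 0]
    - [[0.2, -1, 0], 0]
    - [[0.2, -1, 0], 0]
    - [[0.2, -1, 0], 0]
    - [[0.2, -1, 0], 0]
    - [[0.3, -1, 0], 0]
    - [[0.3, -1, 0], 0]

```text
time_s: 68.95
tcp_pos: [0.4397, 0.2852, 0.2266]
tool_rot: [[0.997, 0.075, -0.003], [0.075, -0.997, -0.001], [-0.003, 0.001, -1.0]]
wrist_force: [0.3, -0.2, 0.2]
finger_gap: 0.0272
```

>>> move_arm:
  steps:
    - [[0.3, -1, 0], 0]
    - [[0.2, -1, 0], -0.04]
    - [[0, -0.45, 0], -0.1]
    - [[0, 0, 0], -0.14]
    - [[0, 0, 0], -0.14]
    - [[0, 0, 0], -0.14]
    - [[0, 0, 0], -0.14]
    - [[0, 0, 0], -0.14]
    - [[0, 0, 0], -0.14]
    - [[0, 0, 0], -0.14]
    - [[0, 0, 0], -0.14]
    - [[0, 0, 0], -0.025]

```text
time_s: 70.15
tcp_pos: [0.4472, 0.3459, 0.2266]
tool_rot: [[0.208, 0.978, -0.003], [0.978, -0.208, -0.002], [-0.002, -0.003, -1.0]]
wrist_force: [0.6, -0.5, -0.4]
finger_gap: 0.0269
```

```bash
python3 st.py .4492 .3472 .0749 w32
```

```text
t 70.15 [0.4472 0.3459 0.2266] phi 77.99978756172769 gap 0.026904724977648484
units [0.0826 0.0857 6.067 ]
```

View pics/w32.png

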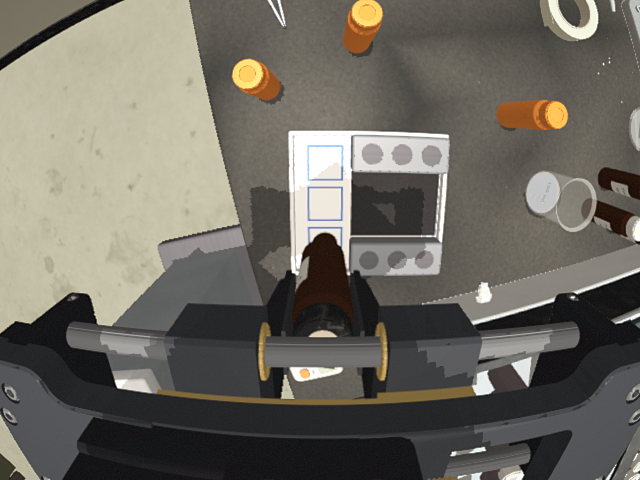

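>>> move_arm:
  steps:
    - [[0.02, 0.0, 0.6], 0]
    - [[0, 0, 1], 0]
    - [[0, 0, 1], 0]
    - [[0, 0, 1], 0]
    - [[0, 0, 1], 0]
    - [[0, 0, 0.7], 0]
    - [[0, 0, 0.3], 0]
    - [[0, 0, 0], 0]
    - [[0, 0, 0], 0]

```text
time_s: 71.1
tcp_pos: [0.4489, 0.3464, 0.089]
tool_rot: [[0.21, 0.978, 0.0], [0.978, -0.21, 0.0], [0.0, 0.0, -1.0]]
wrist_force: [0.1, -0.0, -0.5]
finger_gap: 0.0268
```

```bash
python3 st.py .4492 .3472 .0749 w33
```

```text
t 71.1 [0.4489 0.3464 0.089 ] phi 77.87636195914301 gap 0.026842949670589117
units [0.0349 0.0046 0.5646]
```

View pics/w33.png

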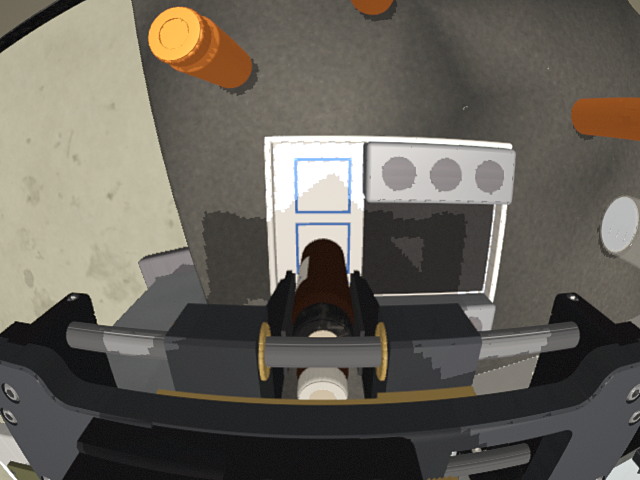

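>>> move_arm:
  steps:
    - [[0.04, 0, 0.3], 0]
    - [[0, 0, 0.2], 0]
    - [[0, 0, 0.05], 0]
    - [[0, 0, 0], 0]
    - [[0, 0, 0], 0]
    - [[0, 0, 0], 0]

```text
time_s: 71.75
tcp_pos: [0.4489, 0.3471, 0.0749]
tool_rot: [[0.209, 0.978, 0.0], [0.978, -0.209, 0.0], [0.0, 0.0, -1.0]]
wrist_force: [0.3, -0.2, 0.0]
finger_gap: 0.0273
```

```bash
python3 st.py .4492 .3472 .0749
```

```text
t 71.75 [0.4489 0.3471 0.0749] phi 77.90713914194873 gap 0.027294436910160383
units [0.0058 0.0106 0.0004]
```

>>> move_arm:
  steps:
    - [[0, 0, 0], 0]
    - [[0, 0, 0], 0]
    - [[0, 0, 0], 0]
    - [[0, 0, 0], 0]
    - [[0, 0, 0], 0]
  fingers: 0.6

```text
time_s: 72.25
tcp_pos: [0.4489, 0.3471, 0.0749]
tool_rot: [[0.209, 0.978, 0.0], [0.978, -0.209, 0.0], [0.0, 0.0, -1.0]]
wrist_force: [0.7, 0.8, 1.1]
finger_gap: 0.0559
```

>>> move_arm:
  steps:
    - [[0, 0, -0.3], 0]
    - [[0, 0, -0.8], 0]
    - [[0, 0, -1], 0]
    - [[0, 0, -1], 0]
    - [[0, 0, -1], 0]
    - [[0, 0, -1], 0]
    - [[0, 0, -0.9], 0]
    - [[0, 0, 0], 0]

```text
time_s: 73.05
tcp_pos: [0.4507, 0.3483, 0.2299]
tool_rot: [[0.209, 0.978, 0.007], [0.978, -0.209, 0.004], [0.006, 0.006, -1.0]]
wrist_force: [-0.6, 0.5, 0.1]
finger_gap: 0.0571
```

```bash
python3 st.py .411 .053 .225 w34
```

```text
t 73.05 [0.4507 0.3483 0.2299] phi 77.91337923331834 gap 0.05706928341781005
units [-11.8843   0.9196   0.1305]
```

View pics/w34.png

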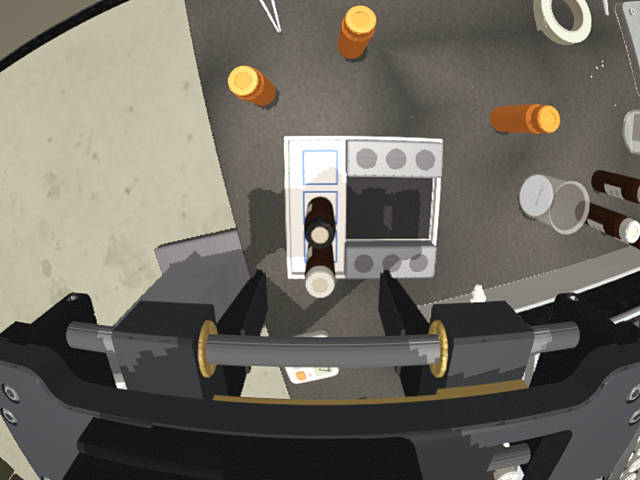

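Black and white both stand on their seats. Green is last.

>>> move_arm:
  steps:
    - [[-0.5, 0.08, 0], 0]
    - [[-0.9, 0.08, 0], 0]
    - [[-1, 0.08, 0], 0]
    - [[-1, 0.08, 0], 0]
    - [[-1, 0.08, 0], 0]
    - [[-1, 0.08, 0], 0]
    - [[-1, 0.08, 0], 0]
    - [[-1, 0.08, 0], 0]
    - [[-1, 0.08, 0], 0]
    - [[-1, 0.08, 0], 0]
    - [[-1, 0.08, 0], 0]
    - [[-0.9, 0.1, 0], 0.04]
  fingers: 0.5

```text
time_s: 74.3
tcp_pos: [0.412, 0.0641, 0.2226]
tool_rot: [[0.25, 0.968, -0.004], [0.968, -0.25, -0.001], [-0.001, -0.003, -1.0]]
wrist_force: [-0.4, 0.8, -0.3]
finger_gap: 0.0477
```

>>> move_arm:
  steps:
    - [[-0.5, 0.05, 0], 0.12]
    - [[0, 0, 0], 0.14]
    - [[0, 0, 0], 0.14]
    - [[0, 0, 0], 0.14]
    - [[0, 0, 0], 0.14]
    - [[0, 0, 0], 0.14]
    - [[0, 0, 0], 0.14]
    - [[0, 0, 0], 0.14]
    - [[0, 0, 0], 0.145]
    - [[0, 0, 0], 0]
    - [[0, 0, 0], 0]

```text
time_s: 75.4
tcp_pos: [0.4109, 0.053, 0.2234]
tool_rot: [[0.997, 0.077, -0.002], [0.077, -0.997, -0.0], [-0.002, -0.0, -1.0]]
wrist_force: [-1.1, 0.2, 0.3]
finger_gap: 0.0479
```

```bash
python3 st.py .411 .053 .0733
```

```text
t 75.4 [0.4109 0.053  0.2234] phi 4.4354475631795145 gap 0.04794414890598174
units [0.0192 0.0001 6.0051]
```

>>> move_arm:
  steps:
    - [[-0.04, 0, 0.5], 0.002]
    - [[0, 0, 1], 0]
    - [[0, 0, 1], 0]
    - [[0, 0, 1], 0]
    - [[0, 0, 1], 0]
    - [[0, 0, 0.7], 0]
    - [[0, 0, 0.2], 0]
    - [[0, 0, 0], 0]
    - [[0, 0, 0], 0]

```text
time_s: 76.3
tcp_pos: [0.4112, 0.0532, 0.0905]
tool_rot: [[0.997, 0.073, 0.001], [0.073, -0.997, 0.0], [0.001, 0.0, -1.0]]
wrist_force: [0.5, 0.5, -0.3]
finger_gap: 0.0474
```

```bash
python3 st.py .411 .053 .0733 w35
```

```text
t 76.3 [0.4112 0.0532 0.0905] phi 4.1988827451991 gap 0.04742642175080634
units [-0.0112  0.0089  0.6893]
```

View pics/w35.png

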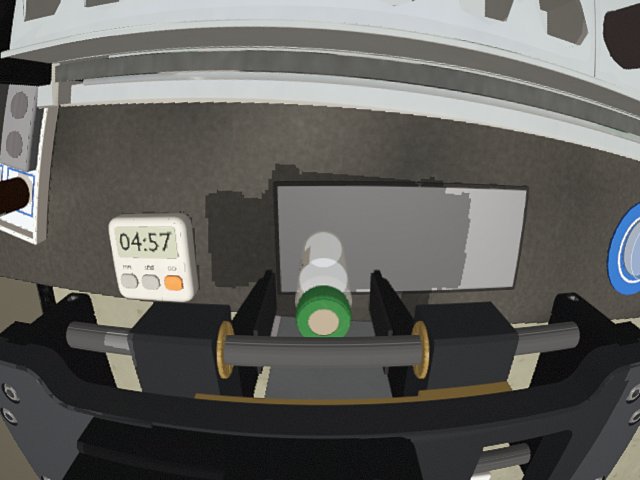

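The green vial at (323,312) is centred between the fingers.

>>> move_arm:
  steps:
    - [[0, 0, 0.35], 0]
    - [[0, 0, 0.25], 0]
    - [[0, 0, 0.06], 0]
    - [[0, 0, 0], 0]

```text
time_s: 76.75
tcp_pos: [0.4104, 0.0533, 0.0729]
tool_rot: [[0.997, 0.073, -0.001], [0.073, -0.997, 0.0], [-0.001, -0.0, -1.0]]
wrist_force: [0.1, -0.2, -0.2]
finger_gap: 0.0476
```

>>> move_arm:
  steps:
    - [[0, 0, 0], 0]
    - [[0, 0, 0], 0]
    - [[0, 0, 0], 0]
    - [[0, 0, 0], 0]
    - [[0, 0, 0], 0]
    - [[0, 0, 0], 0]
    - [[0, 0, 0], 0]
  fingers: 0

```text
time_s: 77.45
tcp_pos: [0.411, 0.0533, 0.0737]
tool_rot: [[0.997, 0.073, 0.0], [0.073, -0.997, 0.0], [0.0, 0.0, -1.0]]
wrist_force: [-1.1, -0.0, 2.1]
finger_gap: 0.0271
```

```bash
python3 st.py .411 .053 .0733
```

```text
t 77.45 [0.411  0.0533 0.0737] phi 4.172226835508744 gap 0.027106903005824808
units [-0.0005  0.0102  0.0145]
```

>>> move_arm:
  steps:
    - [[0, 0, -0.4], 0]
    - [[0, 0, -0.8], 0]
    - [[0, 0, -1], 0]
    - [[0, 0, -1], 0]
    - [[0, 0, -1], 0]
    - [[0, 0, -1], 0]
    - [[0, 0, -0.8], 0]
    - [[0, 0, -0.2], 0]
    - [[0, 0, 0], 0]

```text
time_s: 78.35
tcp_pos: [0.4111, 0.0533, 0.2293]
tool_rot: [[0.997, 0.073, 0.002], [0.073, -0.997, 0.0], [0.002, 0.0, -1.0]]
wrist_force: [0.3, -0.3, -0.9]
finger_gap: 0.0269
```

```bash
python3 st.py .4577 .3888 .225
```

```text
t 78.35 [0.4111 0.0533 0.2293] phi 4.173577805370343 gap 0.02694540476566094
units [  2.8348 -13.2503   0.176 ]
```

>>> move_arm:
  steps:
    - [[0, -0.5, 0], 0]
    - [[0.1, -0.9, 0], 0]
    - [[0.1, -1, 0], 0]
    - [[0.2, -1, 0], 0]
    - [[0.2, -1, 0], 0]
    - [[0.2, -1, 0], 0]
    - [[0.2, -1, 0], 0]
    - [[0.2, -1, 0], 0]
    - [[0.3, -1, 0], 0]
    - [[0.3, -1, 0], 0]
    - [[0.3, -1, 0], 0]
    - [[0.3, -1, 0], 0]

```text
time_s: 79.55
tcp_pos: [0.4491, 0.3424, 0.226]
tool_rot: [[0.997, 0.073, -0.003], [0.073, -0.997, -0.002], [-0.003, 0.002, -1.0]]
wrist_force: [0.3, -0.6, -0.9]
finger_gap: 0.0269
```

>>> move_arm:
  steps:
    - [[0.3, -1, 0], 0]
    - [[0.15, -0.8, 0], -0.04]
    - [[0, 0, 0], -0.12]
    - [[0, 0, 0], -0.14]
    - [[0, 0, 0], -0.14]
    - [[0, 0, 0], -0.14]
    - [[0, 0, 0], -0.14]
    - [[0, 0, 0], -0.14]
    - [[0, 0, 0], -0.14]
    - [[0, 0, 0], -0.14]
    - [[0, 0, 0], -0.14]
    - [[0, 0, 0], -0.01]

```text
time_s: 80.75
tcp_pos: [0.457, 0.387, 0.2262]
tool_rot: [[0.206, 0.979, -0.003], [0.979, -0.206, -0.002], [-0.003, -0.002, -1.0]]
wrist_force: [-0.2, 0.3, -1.0]
finger_gap: 0.0273
```

```bash
python3 st.py .4577 .3888 .0747 w36
```

```text
t 80.75 [0.457  0.387  0.2262] phi 78.10037188362787 gap 0.02725247490277028
units [0.0905 0.0276 6.0593]
```

View pics/w36.png

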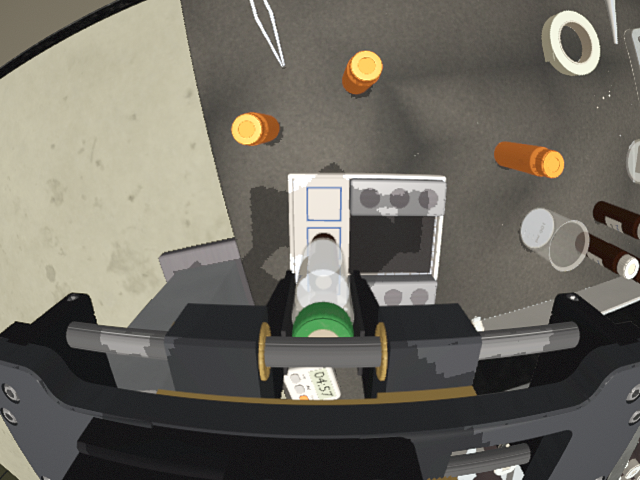

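>>> move_arm:
  steps:
    - [[0.04, -0.03, 0.6], 0]
    - [[0, 0, 1], 0]
    - [[0, 0, 1], 0]
    - [[0, 0, 1], 0]
    - [[0, 0, 1], 0]
    - [[0, 0, 0.7], 0]
    - [[0, 0, 0.3], 0]
    - [[0, 0, 0], 0]
    - [[0, 0, 0], 0]

```text
time_s: 81.7
tcp_pos: [0.4576, 0.3889, 0.0888]
tool_rot: [[0.207, 0.978, 0.001], [0.978, -0.207, 0.0], [0.001, 0.0, -1.0]]
wrist_force: [1.2, -0.5, -0.1]
finger_gap: 0.0271
```

```bash
python3 st.py .4577 .3888 .0747 w37
```

```text
t 81.7 [0.4576 0.3889 0.0888] phi 78.04964263169232 gap 0.027105619339676493
units [-0.0048  0.0049  0.564 ]
```

View pics/w37.png

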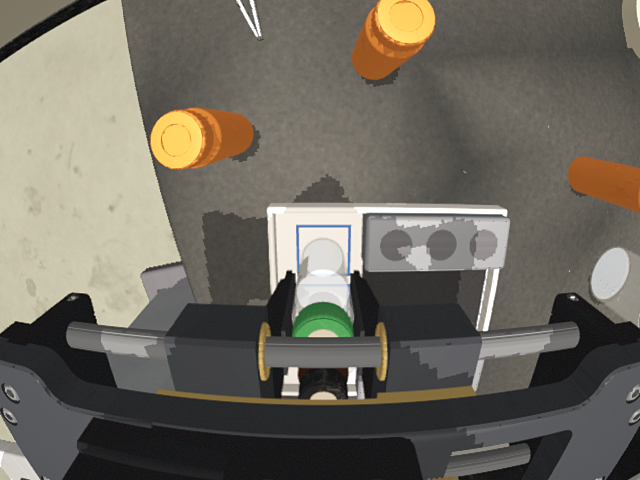

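The green vial is over its outlined seat at (324,250). Lowering it.

>>> move_arm:
  steps:
    - [[0, 0, 0.3], 0]
    - [[0, 0, 0.2], 0]
    - [[0, 0, 0.05], 0]
    - [[0, 0, 0], 0]
    - [[0, 0, 0], 0]
    - [[0, 0, 0], 0]

```text
time_s: 82.35
tcp_pos: [0.4573, 0.3887, 0.0747]
tool_rot: [[0.207, 0.978, 0.0], [0.978, -0.207, 0.0], [0.0, 0.0, -1.0]]
wrist_force: [1.1, -0.4, 0.1]
finger_gap: 0.0271
```

```bash
python3 st.py .4577 .3888 .0747
```

```text
t 82.35 [0.4573 0.3887 0.0747] phi 78.0811283551099 gap 0.027065007068842385
units [ 0.0066  0.0134 -0.001 ]
```

>>> move_arm:
  steps:
    - [[0, 0, 0], 0]
    - [[0, 0, 0], 0]
    - [[0, 0, 0], 0]
    - [[0, 0, 0], 0]
    - [[0, 0, 0], 0]
  fingers: 0.6

```text
time_s: 82.85
tcp_pos: [0.4573, 0.3887, 0.0747]
tool_rot: [[0.206, 0.978, -0.0], [0.978, -0.206, 0.0], [0.0, -0.0, -1.0]]
wrist_force: [-0.5, 1.1, 0.9]
finger_gap: 0.0562
```

>>> move_arm:
  steps:
    - [[0, 0, -0.3], 0]
    - [[0, 0, -0.8], 0]
    - [[0, 0, -1], 0]
    - [[0, 0, -1], 0]
    - [[0, 0, -1], 0]
    - [[0, 0, -1], 0]
    - [[0, 0, -1], 0]
    - [[0, 0, -1], 0]
    - [[0, 0, -0.9], 0]
    - [[0, 0, -0.4], 0]
    - [[0, 0, 0], 0]

```text
time_s: 83.95
tcp_pos: [0.458, 0.3892, 0.2871]
tool_rot: [[0.207, 0.978, 0.003], [0.978, -0.207, 0.002], [0.003, 0.003, -1.0]]
wrist_force: [-0.5, -0.8, -0.7]
finger_gap: 0.0571
```

>>> move_arm:
  steps:
    - [[-0.5, 0, 0], 0]
    - [[-1, 0, 0], 0]
    - [[-1, 0, 0], 0]
    - [[-1, 0, 0], 0]
    - [[-1, 0, 0], 0]
    - [[-0.8, 0, 0], 0]
    - [[-0.4, 0, 0], 0]
    - [[0, 0, 0], 0]
    - [[0, 0, 0], 0]

```text
time_s: 84.85
tcp_pos: [0.4277, 0.2493, 0.284]
tool_rot: [[0.207, 0.978, -0.001], [0.978, -0.207, -0.0], [-0.0, -0.001, -1.0]]
wrist_force: [-0.5, 0.5, -0.2]
finger_gap: 0.0572
```

```bash
python3 st.py .4573 .3887 .0747 w38; python3 - <<'E'
from h import *
a=cv2.imread('pics/w38.png');cv2.imwrite('pics/w38z.png',cv2.resize(a[:270,200:470],None,fx=2.2,fy=2.2,interpolation=cv2.INTER_CUBIC))
im,p=snap('side','side3');im2,p2=snap('scene','scene3')
for n,z in (('side3',(270,290)),('scene3',(205,240))):
    a=cv2.imread(f'pics/{n}.png');u,v=z;cv2.imwrite(f'pics/{n}z.png',cv2.resize(a[v-20:v+100,u:u+140],None,fx=5,fy=5,interpolation=cv2.INTER_CUBIC))
E
```

```text
t 84.85 [0.4277 0.2493 0.284 ] phi 78.06521594639787 gap 0.05721297214841641
units [5.7022 0.0114 8.3704]
```

View pics/w38z.png

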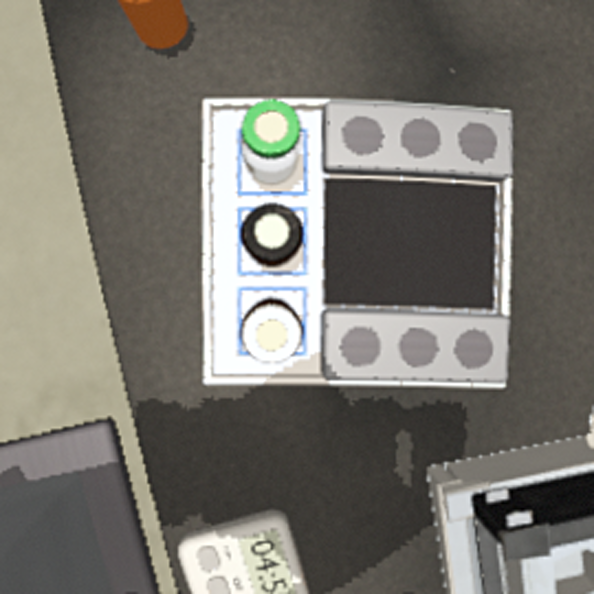

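View pics/side3.png

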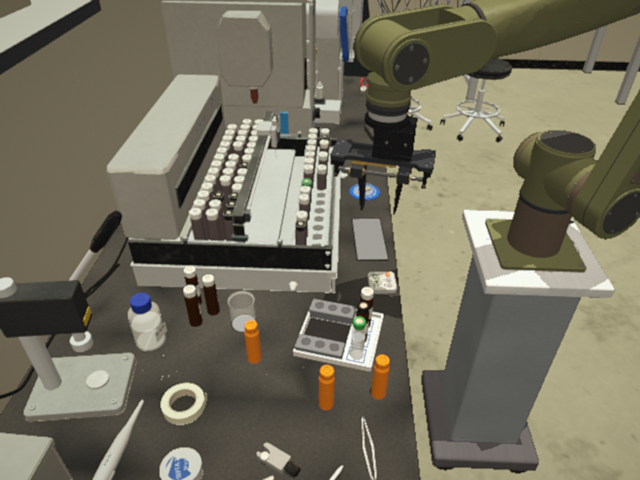

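View pics/scene3z.png

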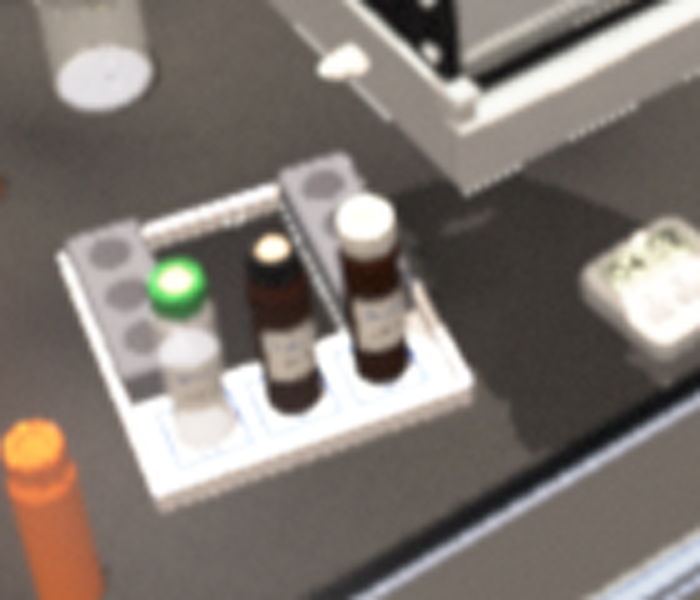

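All three vials are upright inside their outlines. The timer and beaker look unmoved. I'll run a final numeric check, including the dish in w24.

```bash
python3 - <<'E'
from h import *
np.set_printoptions(precision=4,suppress=True)
f=np.load('pics/w38.npz');p=(f['K'],f['E'])
for n,u,v in [('green',271,127),('black',272,233),('white',271,334)]:print(n,onz(p,200+u/2.2,v/2.2,.102,True)[:2])
f=np.load('pics/w24.npz');p=(f['K'],f['E']);im=f['im']
cv2.imwrite('pics/w24z.png',cv2.resize(cv2.cvtColor(im[155:255,270:375],cv2.COLOR_RGB2BGR),None,fx=5.5,fy=5.5,interpolation=cv2.INTER_CUBIC))
a=np.load('pics/scene0.npz')['im'].astype(int);b=np.load('pics/scene3.npz')['im'].astype(int)
for n,(r0,r1,c0,c1) in dict(timer=(258,292,318,360),beaker=(205,245,208,240)).items():
    print(n,np.abs(a-b)[r0:r1,c0:c1].max(2).mean(),cv2.phaseCorrelate(a[r0:r1,c0:c1].mean(2),b[r0:r1,c0:c1].mean(2)))
E
```

```text
green [0.4573 0.3889]
black [0.4487 0.3462]
white [0.4399 0.3064]
timer 19.372549019607842 ((0.6251569762553864, 0.32633535311440554), 0.7671600248981225)
beaker 19.059375 ((0.015620542491568301, 0.059662695131006416), 1.010131116005409)
```

View pics/w24z.png

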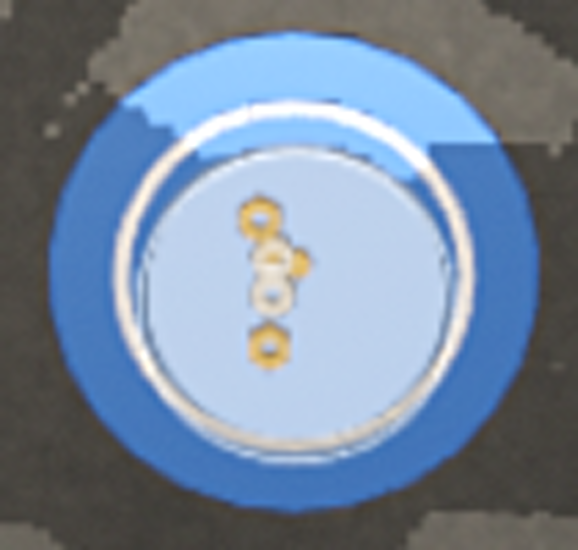

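```bash
python3 - <<'E'
from h import *
np.set_printoptions(precision=4,suppress=True)
f=np.load('pics/w24.npz');p=(f['K'],f['E'])
Q=lambda u,v,z:onz(p,270+u/5.5,155+v/5.5,z,True)
print('disc c',(Q(294,31,.003)+Q(294,513,.003))/2,(Q(49,280,.003)+Q(540,280,.003))/2)
a,b=Q(295,463,.016),Q(295,146,.004);print('rimback',a,'-> centre x',a[0]-.0285)
print('rimfront as top',Q(295,146,.016)[0]+.0285,'as base',b[0]+.0285)
print('y',(Q(136,285,.012)+Q(456,285,.012))/2)
a=np.load('pics/side0.npz')['im'].astype(float);b=np.load('pics/side3.npz')['im'].astype(float)
for n,(r0,r1,c0,c1) in dict(timer=(265,300,360,402),beaker=(288,335,225,260)).items():
    print(n,cv2.phaseCorrelate(a[r0:r1,c0:c1].mean(2),b[r0:r1,c0:c1].mean(2)))
def T(n):
    im,p=snap(n,n+'T') if 0 else (np.load(f'pics/{n}.npz')['im'],0)
    return im
for n,c in (('scene',(258,295,315,362)),('side',(262,300,358,404))):
    for k in '03':
        im=np.load(f'pics/{n}{k}.npz')['im'];r0,r1,c0,c1=c
        m=((im.min(2)>150)).astype(np.uint8)[r0:r1,c0:c1];cn=max(cv2.findContours(m,0,2)[0],key=cv2.contourArea);print(n,k,cv2.minAreaRect(cn))
E
```

```text
disc c [ 0.4288 -0.234   0.003 ] [ 0.429  -0.2339  0.003 ]
rimback [ 0.46   -0.2341  0.016 ] -> centre x 0.4314931095330748
rimfront as top 0.43099817732608325 as base 0.43281743201064093
y [ 0.428  -0.2337  0.012 ]
timer ((1.077703950271772, 0.15910928382858813), 0.8355133279052223)
beaker ((-0.0057505856409569844, -0.017335894979556343), 0.9883144863507773)
scene 0 ((23.11538314819336, 17.423076629638672), (22.465356826782227, 28.012359619140625), 56.3099365234375)
scene 3 ((23.5, 17.500001907348633), (25.455841064453125, 24.041629791259766), 45.0)
side 0 ((18.82904815673828, 19.621028900146484), (22.36490821838379, 35.628273010253906), 76.50426483154297)
side 3 ((27.0, 18.5), (17.0, 20.0), 90.0)
```

The dish is within about 2 mm of the disc centre. The timer comparison reads about 1 px, possibly from shadow, so I'll compare the pictures directly.

```bash
python3 - <<'E'
from h import *
L=[]
for n,(r0,r1,c0,c1) in (('scene',(255,300,312,366)),('side',(258,303,354,408))):
    L.append(np.hstack([cv2.resize(cv2.imread(f'pics/{n}{k}.png')[r0:r1,c0:c1],None,fx=6,fy=6,interpolation=cv2.INTER_CUBIC) for k in '03']))
cv2.imwrite('pics/tm.png',np.vstack(L))
for a in ('w2','w38'):
    f=np.load(f'pics/{a}.npz');print(a,f['im'].shape)
cv2.imwrite('pics/tw.png',np.hstack([cv2.imread('pics/w2.png')[200:300,230:330],cv2.imread('pics/w38.png')[200:300,230:360]]))
E
```

```text
w2 (480, 640, 3)
w38 (480, 640, 3)
```

View pics/tm.png

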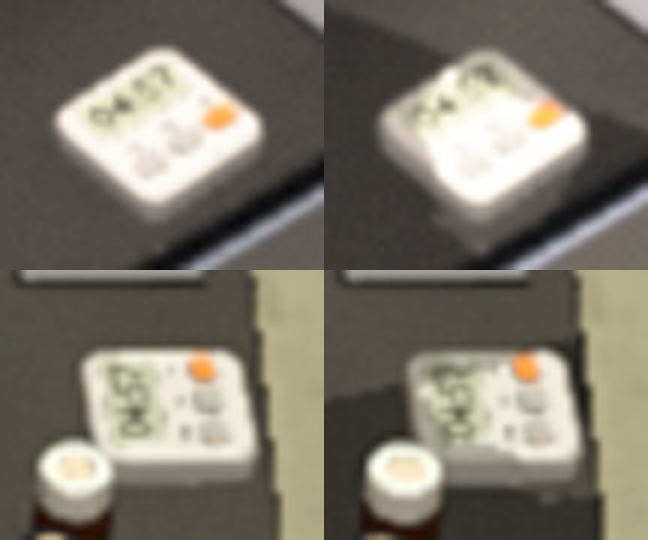

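The timer's edges line up exactly in both views. The difference is only the arm's shadow. Handing in.

```bash
python3 - <<'E'
from h import *
print(arm.sense()['time_s'],arm.job_done())
E
```

```text
the job is handed in; nothing more can be done
85.0 None
```

The job is done and handed in at 85 s of the 141 s allowed. I set the three vials on the mat one at a time, moved the dish to the disc, then put each vial back on the seat it came from.

**Vials:** In the last pictures all three stand upright inside their seat outlines. Their caps are within about 2 mm of the seat centres.

**Dish:** It lies flat inside the white ring. Two checks of its position disagreed. Just before release it measured about 1.4 mm short of the disc centre in x, so I corrected by that much. After release it measured about 2 mm past the centre. I left it there, because that is about the accuracy of the measurement.

**Timer and beaker:** Neither appears to have moved. An image comparison showed a shift of about 1 pixel for the timer, but in the before-and-after crops its edges coincide and only the arm's shadow differs.

**Forces:** The wrist force stayed at about 2 N in every reading. At hand-in the gripper was open and clear of everything.

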